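Scan and seal a batch of sample cans

TASK

Stand every sample can from the mat upright on the middle of a pad of its own on the scanner deck, its bar-code label squarely facing the scanner block; only then press the red stop fully down, so that the scanner is off. Then take the mallet and knock the brass pin of every can fully in with a brisk downward blow, never with the hand, the cans staying on their pads with labels to the scanner. When all pins are in, stand the mallet upright on the middle of its round rest and turn the red stop cap clockwise to its end to reset it, leaving everything else on the table where it is.

Things in the scene. Friction and masses are not known exactly. Their poses are not given: they have to be found in the camera images.
- scanner: Fixed label scanner on the table: white deck 185 x 390 mm, 10 mm thick, with a long grey scanner block (50 x 370 mm, top at 60 mm) along its +x side; origin on the table under the deck's centre, x level from the row of pads to the block (window face at x = 31 mm), z up. Four round pads (grey, black rim, 64 mm across, flush) have centres at x = -45, y = 142.5, 47.5, -47.5, -142.5 mm.
- stop_press (a joint): Press of the scanner's stop: a red mushroom cap (40 mm across, 20 mm tall) on a yellow box 75 x 75 x 50 mm. 0 = up, 0.007 m = fully down. Sprung: about 2 N to start, 6 N at full depth; it comes up again when let go.
- stop_knob (a joint): Turning of that red cap about its vertical axis, 0 to 1.4 rad (end stop), growing clockwise seen from above; light friction (0.04 Nm), it stays where it is left. It starts near 0; turning it to the end stop resets the stop. Its white pointer line starts near the black line on the box.
- stop_top (a point): Centre of the top of the red cap, 82 mm above the table when up; the cap reaches from 62 to 82 mm, with nothing but a thin neck below it.
- rest: Round black rubber disc with a yellow ring, 90 mm across and 3 mm thick, fixed on the table: the mallet's resting place. Origin at the table under its centre.
- mallet: Loose palm mallet, 300 g, standing on its striking face: yellow head 52 mm across, 40 mm tall, and straight up from it a round wooden handle 22 mm across, 40 to 120 mm above the striking face, then a knob 28 mm across (to 130 mm). Origin at the centre of the striking face (underside), z up along the handle. Held by the handle from above, it strikes straight down.
- can_red: Loose sample can with red lid: grey cylinder 44 mm across, 60 mm tall, 0.16 kg, a brass pin standing up from the lid's centre; origin at the centre of its underside, z up, x towards its marked side: white bar-code label on the wall, and a white stripe on the lid above it, from middle to rim. It starts on the black mat (3 mm thick), or is absent: 3 or 4 cans are present.
- can_red_mark (a point): Middle of the bar-code label of the can with red lid: on its wall, 22 mm from the axis in its +x direction, 30 mm above its underside.
- can_red_pin (a joint): Sealing pin of the can with red lid, m driven in: 0 = up (top 74 mm above the can's underside, 14 mm proud of the lid), 0.010 = fully in (top at 64 mm). A brass pin 11 mm across, moving straight down. It sits stiffly against friction (about 10 N) and a spring (to 2.5 N more) and stays where it is driven.
- can_green: Loose sample can with green lid: grey cylinder 44 mm across, 60 mm tall, 0.16 kg, a brass pin standing up from the lid's centre; origin at the centre of its underside, z up, x towards its marked side: white bar-code label on the wall, and a white stripe on the lid above it, from middle to rim. It starts on the black mat (3 mm thick), or is absent: 3 or 4 cans are present.
- can_green_mark (a point): Middle of the bar-code label of the can with green lid: on its wall, 22 mm from the axis in its +x direction, 30 mm above its underside.
- can_green_pin (a joint): Sealing pin of the can with green lid, m driven in: 0 = up (top 74 mm above the can's underside, 14 mm proud of the lid), 0.010 = fully in (top at 64 mm). A brass pin 11 mm across, moving straight down. It sits stiffly against friction (about 10 N) and a spring (to 2.5 N more) and stays where it is driven.
- can_blue: Loose sample can with blue lid: grey cylinder 44 mm across, 60 mm tall, 0.16 kg, a brass pin standing up from the lid's centre; origin at the centre of its underside, z up, x towards its marked side: white bar-code label on the wall, and a white stripe on the lid above it, from middle to rim. It starts on the black mat (3 mm thick), or is absent: 3 or 4 cans are present.
- can_blue_mark (a point): Middle of the bar-code label of the can with blue lid: on its wall, 22 mm from the axis in its +x direction, 30 mm above its underside.
- can_blue_pin (a joint): Sealing pin of the can with blue lid, m driven in: 0 = up (top 74 mm above the can's underside, 14 mm proud of the lid), 0.010 = fully in (top at 64 mm). A brass pin 11 mm across, moving straight down. It sits stiffly against friction (about 10 N) and a spring (to 2.5 N more) and stays where it is driven.
- can_orange: Loose sample can with orange lid: grey cylinder 44 mm across, 60 mm tall, 0.16 kg, a brass pin standing up from the lid's centre; origin at the centre of its underside, z up, x towards its marked side: white bar-code label on the wall, and a white stripe on the lid above it, from middle to rim. It starts on the black mat (3 mm thick), or is absent: 3 or 4 cans are present.
- can_orange_mark (a point): Middle of the bar-code label of the can with orange lid: on its wall, 22 mm from the axis in its +x direction, 30 mm above its underside.
- can_orange_pin (a joint): Sealing pin of the can with orange lid, m driven in: 0 = up (top 74 mm above the can's underside, 14 mm proud of the lid), 0.010 = fully in (top at 64 mm). A brass pin 11 mm across, moving straight down. It sits stiffly against friction (about 10 N) and a spring (to 2.5 N more) and stays where it is driven.
- pen: Blue pen, 130 mm long, lying on the table; not part of the job, to be left where it is. Origin: underside centre.
- dish: Clear round dish with lid, 60 mm across, 14 mm high; not part of the job, to be left where it is. Origin: underside centre.
- beaker: Glass beaker, 60 mm across, 75 mm high; not part of the job, to be left where it is. Origin: underside centre.
- jar: Amber jar with a white cap and no pin, 48 mm across, 60 mm high; not part of the job, to be left where it is. Origin: underside centre.
- driver: Red-handled screwdriver, 170 mm long, lying along its x axis; not part of the job, to be left where it is. Origin: underside centre.

How it is judged (in metres and radians):
On the way, in this order (a step that is already met when the one before it is completed fails the run):
1. all cans stand on pads of the scanner deck, labels towards the scanner, pins still up, let go ((y of can_red in the frame of scanner between 0.1295 and 0.1555 m or y of can_red in the frame of scanner between 0.0345 and 0.0605 m or y of can_red in the frame of scanner between -0.0605 and -0.0345 m or y of can_red in the frame of scanner between -0.1555 and -0.1295 m) and x of can_red in the frame of scanner between -0.058 and -0.032 m and x of each of can_red_mark, can_green_mark, can_blue_mark, can_orange_mark in the frame of scanner above -0.045 m and angle between the x axis of each of can_red, can_green, can_blue, can_orange and the x axis of scanner, either way round below 0.27 rad and angle between each of can_red, can_green, can_blue, can_orange's own z axis and vertical below 0.08 rad and z of each of can_red, can_green, can_blue, can_orange in the frame of scanner below 0.014 m and linear speed of each of can_red, can_green, can_blue, can_orange below 0.03 m/s and (y of can_green in the frame of scanner between 0.1295 and 0.1555 m or y of can_green in the frame of scanner between 0.0345 and 0.0605 m or y of can_green in the frame of scanner between -0.0605 and -0.0345 m or y of can_green in the frame of scanner between -0.1555 and -0.1295 m) and x of can_green in the frame of scanner between -0.058 and -0.032 m and (y of can_blue in the frame of scanner between 0.1295 and 0.1555 m or y of can_blue in the frame of scanner between 0.0345 and 0.0605 m or y of can_blue in the frame of scanner between -0.0605 and -0.0345 m or y of can_blue in the frame of scanner between -0.1555 and -0.1295 m) and x of can_blue in the frame of scanner between -0.058 and -0.032 m and (y of can_orange in the frame of scanner between 0.1295 and 0.1555 m or y of can_orange in the frame of scanner between 0.0345 and 0.0605 m or y of can_orange in the frame of scanner between -0.0605 and -0.0345 m or y of can_orange in the frame of scanner between -0.1555 and -0.1295 m) and x of can_orange in the frame of scanner between -0.058 and -0.032 m and value of joint each of can_red_pin, can_green_pin, can_blue_pin, can_orange_pin below 0.004 m and contact force between the fingers and can_red below 0.5 N and contact force between the fingers and can_green below 0.5 N and contact force between the fingers and can_blue below 0.5 N and contact force between the fingers and can_orange below 0.5 N), for 0.2 s.
2. the red stop is pressed down by more than 5 of its 7 mm, before any pin is knocked in (value of joint stop_press above 0.005 m and value of joint each of can_red_pin, can_green_pin, can_blue_pin, can_orange_pin below 0.004 m).
3. a pin is knocked in with a blow of the mallet: it moves down faster than 0.04 m/s with the mallet on it (((velocity of joint can_red_pin above 0.04 m/s and contact force between mallet and can_red above 0.5 N) or (velocity of joint can_green_pin above 0.04 m/s and contact force between mallet and can_green above 0.5 N) or (velocity of joint can_blue_pin above 0.04 m/s and contact force between mallet and can_blue above 0.5 N) or (velocity of joint can_orange_pin above 0.04 m/s and contact force between mallet and can_orange above 0.5 N))).
4. every pin is in by more than 8 of its 10 mm, the stop not yet reset (value of joint each of can_red_pin, can_green_pin, can_blue_pin, can_orange_pin above 0.008 m and value of joint stop_knob below 0.4 rad), for 0.1 s.
At the end, for the whole second after the job is handed in: Each can upright on the deck, axis within 13 mm of a pad centre, label within 15 degrees of straight at the scanner; every pin in by over 8 of 10 mm; mallet upright within 20 mm of its rest's centre; stop cap turned over 1.2 of 1.4 rad; all released and at rest ((y of can_red in the frame of scanner between 0.1295 and 0.1555 m or y of can_red in the frame of scanner between 0.0345 and 0.0605 m or y of can_red in the frame of scanner between -0.0605 and -0.0345 m or y of can_red in the frame of scanner between -0.1555 and -0.1295 m) and x of can_red in the frame of scanner between -0.058 and -0.032 m and x of each of can_red_mark, can_green_mark, can_blue_mark, can_orange_mark in the frame of scanner above -0.045 m and angle between the x axis of each of can_red, can_green, can_blue, can_orange and the x axis of scanner, either way round below 0.27 rad and angle between each of can_red, can_green, can_blue, can_orange, mallet's own z axis and vertical below 0.08 rad and z of each of can_red, can_green, can_blue, can_orange in the frame of scanner below 0.014 m and linear speed of each of can_red, can_green, can_blue, can_orange, mallet below 0.03 m/s and (y of can_green in the frame of scanner between 0.1295 and 0.1555 m or y of can_green in the frame of scanner between 0.0345 and 0.0605 m or y of can_green in the frame of scanner between -0.0605 and -0.0345 m or y of can_green in the frame of scanner between -0.1555 and -0.1295 m) and x of can_green in the frame of scanner between -0.058 and -0.032 m and (y of can_blue in the frame of scanner between 0.1295 and 0.1555 m or y of can_blue in the frame of scanner between 0.0345 and 0.0605 m or y of can_blue in the frame of scanner between -0.0605 and -0.0345 m or y of can_blue in the frame of scanner between -0.1555 and -0.1295 m) and x of can_blue in the frame of scanner between -0.058 and -0.032 m and (y of can_orange in the frame of scanner between 0.1295 and 0.1555 m or y of can_orange in the frame of scanner between 0.0345 and 0.0605 m or y of can_orange in the frame of scanner between -0.0605 and -0.0345 m or y of can_orange in the frame of scanner between -0.1555 and -0.1295 m) and x of can_orange in the frame of scanner between -0.058 and -0.032 m and value of joint each of can_red_pin, can_green_pin, can_blue_pin, can_orange_pin above 0.008 m and value of joint stop_knob above 1.2 rad and horizontal distance between mallet and rest below 0.02 m and height (world z) of mallet below 0.008 m); the robot touches nothing.
It fails at once if a pin is pushed by the fingers or the arm (more than 4 N) (contact force between any of the fingers, the arm and can_red_pin above 4 N or contact force between any of the fingers, the arm and can_green_pin above 4 N or contact force between any of the fingers, the arm and can_blue_pin above 4 N or contact force between any of the fingers, the arm and can_orange_pin above 4 N).
It fails at once if a bystander is moved more than 50 mm (distance of any of pen, dish, beaker, jar, driver from where it was at the start of the episode above 0.05 m).
Of can_red, can_green, can_blue, can_orange only 3 to 4 are there at a start; the rules pass over those that are not, and their reading is None.
At some moment in a run one of can_red, can_green, can_blue, can_orange, mallet may be knocked a few centimetres aside while the robot is not near it.
It also fails if it takes over 210 s, if anything falls off the work surface, if the arm or the gripper's body presses on something with over 40 N, if the wrist force passes 120 N, or if a joint passes its speed limit or range.

ROBOT

A 6-joint arm with a two-finger parallel gripper is mounted at the origin on the work surface. World frame = base frame: x ahead of the robot, y to its left, z up, the work surface at z = 0. Lengths are in m, angles in degrees, forces in N, time in s.
With the tool pointing down it reaches from about 0.4 to 0.825 m from the base axis. Payload 7 kg.
Tool frame: the origin (TCP) lies between the finger pads; the fingertips stand 22 mm ahead of it and the grasp point (between the pads) lies 3 mm ahead of it; z points along the fingers, y is the line along which they close (so a half turn about z gives the same grasp; the last joint's range is limited). The gripper opens to 88 mm and grips with 3 to 60 N. Pads are 19 mm wide; open, the fingers measure 130 mm over their backs; the gripper's body (78 mm by 193 mm) begins 47 mm behind the grasp point.
Start: joints at [-56.03, 20.546, 0.682, 0, -70.136, -16.507], TCP at [0.203, -0.644, 0.249] pointing down, gripper open.
Joint ranges: [-176.03, 176.03], [-82.01, 121.73], [-58.28, 71.71], [-173.87, 95.51], [-174.79, -0.11], [-173.66, 173.66]. Speed limits (degrees/s): [136.94, 136.94, 172.46, 180, 180, 180].

INTERFACE

Orientations are given as [roll, pitch, yaw] about the fixed x, y, z axes, in that order (R = Rz(yaw) Ry(pitch) Rx(roll)).
In Python, from plant import r, vision gives the robot as it stands.
- The arm moves only by the shell command python3 -m pendant 'ROWS' [FORCE]. ROWS is JSON, a list that holds one entry, the list of rows, each a list of 7 numbers: the shift along the tool's x, y, z scaled (see below), then the turn, a rotation vector about the tool's x, y, z scaled (see below), then the opening, from -1 (shut) to 1 (fully open). In form: [[[x, y, z, wx, wy, wz, fingers], ...]]. A call has exactly 8 rows; each row shifts and turns the commanded pose from where the row before left it, along the tool's axes as they then stand; what a row does not reach is not made up. The controller multiplies each number of a shift by 20 mm and each number of a turn by 4 degrees. A row lasts 1/10 s, in which the tool goes at most 50 mm and 8.59 degrees, less where a joint would pass 70% of its speed; a pose out of reach is approached as far as the arm can. A call with a number of a shift or a turn outside -1 to 1 is refused whole. A call with a gripper value outside its range is refused whole. The fingers move at their own pace and stop on an object; FORCE is the grip in N (left out, the last holds). Time passes only in rows, so rows that do not move let the fingers close, or fill a call up. It gives the time, the measured TCP pose, the force, the opening and the grip force at its end, in the units of the state.
- r.get_state(): the state, without advancing time (a new reading comes with each control period).
- vision.capture(name): name is "scene" or "side" or "wrist"; returns a dict with "frame" (400x640x3 uint8, blue, green, red), "depth" (400x640 float32, m along the optical axis (not along the pixel's ray), 0 where there is no reading), "camera_matrix" (3x3 intrinsics, pixels), "extrinsics" (4x4, takes a point from world to camera coordinates); the wrist camera has in their place "hand_eye" (4x4, takes a point from camera to tool coordinates, whose origin is the TCP and whose axes are the flange's). Camera axes: x right, y up, looking along -z (the intrinsics and any distortion apply to the point x, -y, -z); pixel columns grow to the right and rows downward; lengths in m; the calibration is good to about 2 mm. A picture is of the moment at which its call begins: read the wrist's pose just before it.
- r.close_job(): hands the job in; it is judged then, once.
The state is a dict: "time_s": time; "joints": joint angles; "qd": joint speeds; "joint_torque": joint torques, N m; "tcp_pos": TCP position; "eef_rot": TCP orientation; "contact_force": force on the tool from outside, world axes, zero at the start; "moment": the same for the moment, N m; "gripper_width": finger opening in m; "gripper_force": force on a finger pad.
Only numpy, scipy, OpenCV 4.12 (cv2) and the standard library are available. Lean on these libraries where they do the work, as an engineer would, in place of code of your own. Each camera call takes 0.05 s, during which the arm holds its last target. There are 200 camera calls.

## Working session

There is one attempt and no reset: what is moved stays moved. The work goes in short steps, Python scripts to look and compute and a shell command to move; the robot and the scene stay as the last step left them, time stands still between calls to the robot, and variables do not carry over. Pictures are saved under pics/ and viewed, at most 14 in all, crops included, and the job is handed in when it is done.

```bash
ls; mkdir -p pics; python3 - <<'E'
from plant import r, vision
import cv2,numpy as np
print(r.get_state())
for n in("scene","side"):
    c=vision.capture(n); cv2.imwrite(f"pics/{n}0.png",c["frame"]); np.savez(f"{n}0.npz",**c); print(n,c["camera_matrix"],c["extrinsics"],[k for k in c])
E
```

```text
pics
{'time_s': 0.0, 'joints': array([-5.60290654e+01,  2.05931786e+01,  6.34381492e-01, -2.06963228e-02,
       -7.01379092e+01, -1.65060033e+01]), 'qd': array([ 0.00700932, -0.05256783, -0.03485786,  0.05009239, -0.03132375,
        0.13918042]), 'joint_torque': array([ 4.92872332e-04, -5.82720244e+01,  2.93052399e+01,  6.99735001e+00,
        6.73428556e-03, -2.09383011e-04]), 'tcp_pos': array([ 0.20241228, -0.64345321,  0.2476058 ]), 'eef_rot': array([ 1.79901751e+02, -8.82451853e-03, -1.62542109e+02]), 'contact_force': array([0.89325463, 0.73581219, 0.75529905]), 'moment': array([0.05806332, 0.02309753, 0.00788508]), 'gripper_force': 0.0, 'gripper_width': 0.08782398835232352}
scene [[363.4262127    0.         324.6418496 ]
 [  0.         363.4262127  197.44082922]
 [  0.           0.           1.        ]] [[-0.5813757   0.81337864  0.02043222  0.32056982]
 [-0.42732979 -0.32661819  0.84303607  0.14592343]
 [ 0.69238106  0.48138939  0.53746881 -1.38182697]
 [ 0.          0.          0.          1.        ]] ['frame', 'depth', 'camera_matrix', 'extrinsics']
side [[518.02922201   0.         318.9869473 ]
 [  0.         518.02922201 200.54098917]
 [  0.           0.           1.        ]] [[-0.90519164 -0.42451049  0.02046792  0.48409912]
 [ 0.32296094 -0.65575296  0.68241065 -0.23901234]
 [-0.27626858  0.62432275  0.7306824  -1.34319242]
 [ 0.          0.          0.          1.        ]] ['frame', 'depth', 'camera_matrix', 'extrinsics']
```

View pics/scene0.png

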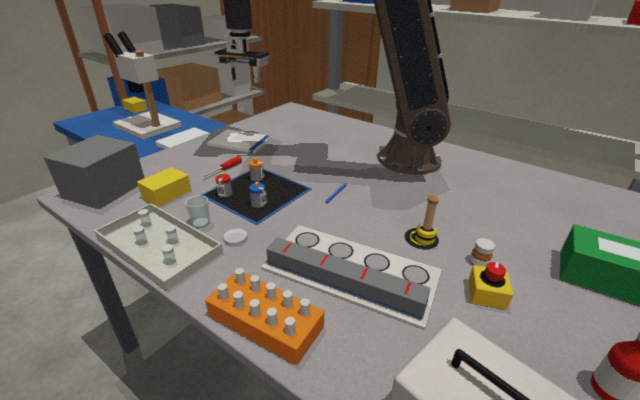

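View pics/side0.png

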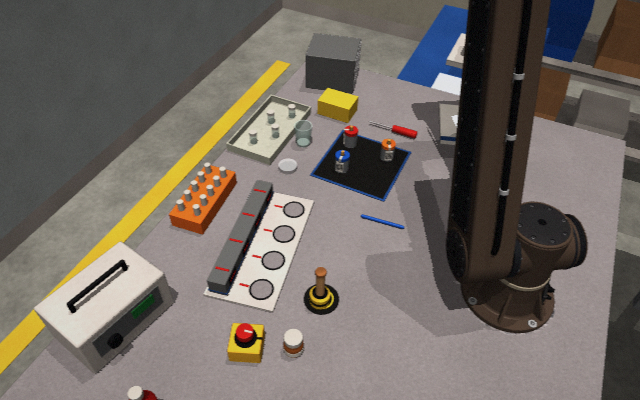

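The scene view shows three cans on the mat: red (223,185), orange (256,170) and blue (258,193). The green can is absent. The mallet stands on or near the rest at (427,220), the stop is at (490,285), and the four pads run from (307,240) to (415,274). In the side view the pads are at (293,209), (284,234), (273,260) and (261,289), the cans at (350,130), (388,145) and (342,155), the mallet at (321,285), and the stop at (245,333).

```bash
cat > h.py <<'E'
import numpy as np, cv2
from scipy.spatial.transform import Rotation as R
def cam(c, st=None):
    """camera->world 4x4"""
    if "extrinsics" in c: return np.linalg.inv(c["extrinsics"])
    T=np.eye(4); T[:3,:3]=R.from_euler("xyz",st["eef_rot"],degrees=True).as_matrix(); T[:3,3]=st["tcp_pos"]
    return T@c["hand_eye"]
def ray(c,T,uv):
    K=c["camera_matrix"]; d=np.array([(uv[0]-K[0,2])/K[0,0],-(uv[1]-K[1,2])/K[1,1],-1.])
    return T[:3,3],T[:3,:3]@d
def onz(c,T,uv,z):
    o,d=ray(c,T,uv); return o+d*(z-o[2])/d[2]
def hsv(c): return cv2.cvtColor(np.asarray(c["frame"]),cv2.COLOR_BGR2HSV)
HUE={"red":(172,6),"orange":(8,20),"blue":(100,125),"green":(45,85),"yellow":(21,33)}
def mask(c,col,s=120,v=70):
    H=hsv(c).astype(int); lo,hi=HUE[col]; h=H[...,0]
    m=((h>=lo)|(h<=hi)) if lo>hi else ((h>=lo)&(h<=hi))
    return (m&(H[...,1]>s)&(H[...,2]>v)).astype(np.uint8)
def blobs(m,amin=15):
    n,l,s,ce=cv2.connectedComponentsWithStats(m)
    return sorted([(int(s[i,4]),ce[i].round(1).tolist(),s[i,:4].tolist()) for i in range(1,n) if s[i,4]>=amin],reverse=True)
E
python3 - <<'E'
from h import *
for n,rois in (("scene",None),("side",None)):
    c=dict(np.load(n+"0.npz")); T=cam(c)
    print(n)
    for col,z in (("red",.063),("orange",.063),("blue",.063),("yellow",.03)):
        for a,ce,b in blobs(mask(c,col))[:9]:
            p=onz(c,T,ce,z)
            if np.hypot(*p[:2])<1.0: print(col,a,ce,b,p.round(3))
    # pads: grey disc enclosed by dark rim inside deck
    H=hsv(c); g=cv2.adaptiveThreshold(H[...,2],255,0,1,15,12)
    cs,_=cv2.findContours(g,cv2.RETR_LIST,cv2.CHAIN_APPROX_NONE)
    for k in cs:
        if len(k)>=40 and len(k)<130:
            e=cv2.fitEllipse(k); p=onz(c,T,e[0],.01); q=onz(c,T,(e[0][0]+10,e[0][1]),.01)
            A=cv2.contourArea(k)
            if abs(A-np.pi/4*e[1][0]*e[1][1])<.12*A and A>100: print("ell",np.round(e[0],1),np.round(e[1],1),p.round(3))
E
```

```text
scene
red 1011 [626.0, 359.1] [608, 340, 32, 42] [0.601 0.66  0.063]
red 274 [494.9, 271.3] [485, 262, 21, 19] [0.515 0.425 0.063]
red 181 [600.7, 390.7] [591, 374, 27, 26] [0.691 0.628 0.063]
red 139 [231.1, 162.4] [221, 156, 21, 14] [ 0.509 -0.409  0.063]
red 64 [225.3, 178.9] [221, 174, 9, 10] [ 0.595 -0.34   0.063]
red 39 [407.3, 287.8] [404, 282, 7, 13] [0.673 0.293 0.063]
red 35 [363.5, 273.2] [360, 268, 8, 11] [0.691 0.2   0.063]
red 31 [323.5, 259.5] [320, 255, 8, 10] [0.707 0.106 0.063]
orange 4828 [266.8, 319.4] [205, 273, 119, 92] [0.901 0.117 0.063]
orange 264 [230.3, 115.7] [212, 104, 37, 20] [ 0.212 -0.741  0.063]
blue 267 [259.4, 207.6] [208, 186, 103, 38] [ 0.644 -0.15   0.063]
blue 94 [385.2, 304.1] [348, 291, 74, 27] [0.738 0.276 0.063]
blue 86 [254.3, 189.1] [249, 183, 13, 11] [ 0.584 -0.229  0.063]
blue 66 [335.5, 192.6] [326, 183, 20, 20] [ 0.457 -0.031  0.063]
blue 50 [326.4, 282.8] [307, 276, 40, 15] [0.761 0.152 0.063]
blue 42 [258.4, 142.9] [250, 136, 18, 14] [ 0.342 -0.448  0.063]
yellow 1375 [164.0, 186.2] [137, 167, 54, 40] [ 0.703 -0.501  0.03 ]
yellow 11
[... 1698 characters left out ...]
24] [0.416 0.243 0.03 ]
yellow 100 [257.9, 329.4] [251, 324, 13, 13] [0.515 0.384 0.03 ]
ell [292.8 336.7] [18.2 20.2] [0.437 0.356 0.01 ]
ell [293.  340.3] [23.2 32.2] [0.432 0.364 0.01 ]
ell [261.1 289.1] [17.2 20.6] [0.571 0.272 0.01 ]
ell [260.9 289. ] [20.4 24.6] [0.571 0.272 0.01 ]
ell [272.7 260.2] [15.2 19.4] [0.588 0.179 0.01 ]
ell [272.7 260. ] [18.5 23.4] [0.588 0.178 0.01 ]
ell [283.7 233.9] [13.5 17.9] [0.604 0.086 0.01 ]
ell [283.4 233.5] [17.3 22. ] [0.605 0.085 0.01 ]
ell [293.7 209.5] [12.6 16.4] [ 0.621 -0.009  0.01 ]
ell [293.2 209.2] [15.9 21.3] [ 0.622 -0.009  0.01 ]
ell [386.6 156. ] [12.1 15.6] [ 0.457 -0.349  0.01 ]
ell [329.8  73.1] [24.6 48.3] [ 0.818 -0.701  0.01 ]
```

```bash
A='[[[-0.81,0.49,-0.1,0,0,0,1],[-0.81,0.49,-0.1,0,0,0,1],[-0.81,0.49,-0.1,0,0,0,1],[-0.81,0.49,-0.1,0,0,0,1],[-0.81,0.49,-0.1,0,0,0,1],[-0.81,0.49,-0.1,0,0,0,1],[-0.81,0.49,-0.1,0,0,0,1],[-0.81,0.49,-0.1,0,0,0,1]]]' ; python3 -m pendant '[[[-0.81,0.49,-0.1,0,0,0,1],[-0.81,0.49,-0.1,0,0,0,1],[-0.81,0.49,-0.1,0,0,0,1],[-0.81,0.49,-0.1,0,0,0,1],[-0.81,0.49,-0.1,0,0,0,1],[-0.81,0.49,-0.1,0,0,0,1],[-0.81,0.49,-0.1,0,0,0,1],[-0.81,0.49,-0.1,0,0,0,1]]]'
python3 -m pendant '[[[-0.81,0.49,-0.1,0,0,0,1],[-0.81,0.49,-0.1,0,0,0,1],[-0.81,0.49,-0.1,0,0,0,1],[-0.81,0.49,-0.1,0,0,0,1],[-0.81,0.49,-0.1,0,0,0,1],[-0.81,0.49,-0.1,0,0,0,1],[-0.81,0.49,-0.1,0,0,0,1],[-0.81,0.49,-0.1,0,0,0,1]]]'
python3 -m pendant '[[[-0.81,0.49,-0.1,0,0,0,1],[-0.81,0.49,-0.1,0,0,0,1],[-0.81,0.49,-0.1,0,0,0,1],[-0.81,0.49,-0.1,0,0,0,1],[-0.81,0.49,-0.1,0,0,0,1],[-0.81,0.49,-0.1,0,0,0,1],[0,0,0,0,0,0,1],[0,0,0,0,0,0,1]]]'
python3 - <<'E'
from plant import r, vision
from h import *
st=r.get_state(); c=vision.capture("wrist"); cv2.imwrite("pics/w1.png",c["frame"]); np.savez("w1.npz",**c,tcp_pos=st["tcp_pos"],eef_rot=st["eef_rot"])
print(c["camera_matrix"],c["hand_eye"]);T=cam(c,st);print(T.round(3))
for col in("red","orange","blue"):
    for a,ce,b in blobs(mask(c,col),60)[:5]: print(col,a,ce,b,onz(c,T,ce,.063).round(4))
E
```

```text
time_s: 0.9
tcp_pos: [0.304, -0.5284, 0.2651]
eef_rot: [-180.0, 0.0, -162.5]
contact_force: [0.5, -1.1, -0.2]
gripper_width: 0.0878
gripper_force: 0.0
time_s: 1.7
tcp_pos: [0.4037, -0.4146, 0.2811]
eef_rot: [-180.0, 0.0, -162.5]
contact_force: [1.2, -0.6, -0.9]
gripper_width: 0.0875
gripper_force: 0.0
time_s: 2.5
tcp_pos: [0.4781, -0.33, 0.2928]
eef_rot: [-180.0, 0.0, -162.4]
contact_force: [-0.6, 0.2, -0.3]
gripper_width: 0.0874
gripper_force: 0.0
[[300.08050537   0.         317.43242187]
 [  0.         300.08050537 198.1624199 ]
 [  0.           0.           1.        ]] [[ 5.41050231e-04  9.51413214e-01  3.07916553e-01  8.40369542e-02]
 [ 9.99998778e-01 -6.32015841e-05 -1.56184766e-03  2.38056677e-04]
 [-1.46650169e-03  3.07917021e-01 -9.51412086e-01 -1.35933448e-01]
 [ 0.00000000e+00  0.00000000e+00  0.00000000e+00  1.00000000e+00]]
[[-0.303 -0.907 -0.293  0.398]
 [ 0.953 -0.287 -0.094 -0.355]
 [ 0.001 -0.308  0.951  0.429]
 [ 0.     0.     0.     1.   ]]
red 1328 [211.6, 103.7] [197, 70, 30, 69] [ 0.4379 -0.471   0.063 ]
red 708 [273.7, 240.3] [257, 226, 34, 32] [ 0.5851 -0.3568  0.063 ]
orange 659 [308.6, 152.1] [290, 133, 36, 37] [ 0.4576 -0.347   0.063 ]
orange 292 [495.5, 339.3] [467, 331, 62, 18] [0.6433 0.0059 0.063 ]
orange 235 [572.6, 337.7] [552, 331, 40, 18] [0.6054 0.1156 0.063 ]
orange 189 [310.6, 342.5] [290, 337, 48, 12] [ 0.7333 -0.2591  0.063 ]
orange 155 [404.1, 342.9] [387, 337, 33, 12] [ 0.6913 -0.1234  0.063 ]
blue 2244 [338.5, 147.0] [238, 85, 211, 155] [ 0.4407 -0.3142  0.063 ]
blue 735 [509.8, 142.6] [489, 99, 43, 90] [ 0.3731 -0.1184  0.063 ]
blue 683 [362.9, 251.3] [348, 236, 34, 33] [ 0.5644 -0.237   0.063 ]
blue 315 [323.7, 268.4] [282, 255, 84, 26] [ 0.6057 -0.2796  0.063 ]
blue 84 [387.2, 271.2] [382, 259, 10, 22] [ 0.5832 -0.194   0.063 ]
```

View pics/w1.png

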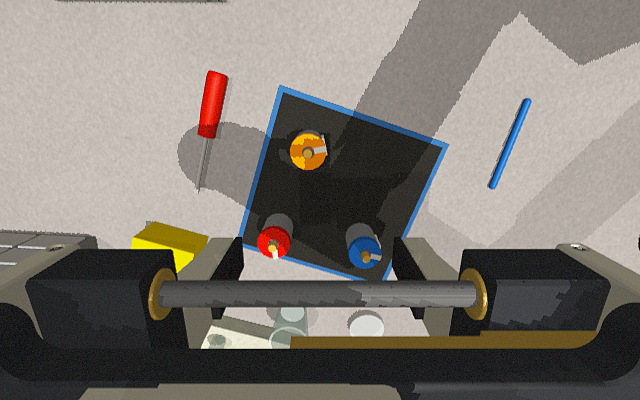

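Wrist view: the orange lid is at (308,152) with its stripe pointing right. The red lid is at (273,240) with its stripe pointing down, and the blue lid is at (364,251) with its stripe pointing right and down.

```bash
cat >> h.py <<'E'
def can(c,T,col,near,z=.063,rad=.05):
    """lid centre (world xy), can yaw deg, lid diameter(m)"""
    best=None
    for a,ce,b in blobs(mask(c,col),80):
        p=onz(c,T,ce,z)
        d=np.hypot(*(p[:2]-np.array(near)[:2]))
        if d<rad and (best is None or d<best[0]): best=(d,ce,b)
    if best is None: return None
    _,ce,b=best; m=mask(c,col); w=np.zeros_like(m); x0,y0,ww,hh=b; w[y0:y0+hh,x0:x0+ww]=m[y0:y0+hh,x0:x0+ww]
    cs,_=cv2.findContours(w,cv2.RETR_EXTERNAL,cv2.CHAIN_APPROX_NONE)
    hull=cv2.convexHull(np.vstack(cs)); pts=np.array([onz(c,T,q[0],z)[:2] for q in hull])
    (cx,cy),rr=cv2.minEnclosingCircle((pts*1000).astype(np.float32)); ctr=np.array([cx,cy])/1000
    H=hsv(c); vs,us=np.where((H[...,1]<60)&(H[...,2]>150)); 
    P=np.array([onz(c,T,(u,v),z)[:2] for u,v in zip(us,vs) if abs(u-ce[0])<40 and abs(v-ce[1])<40]).reshape(-1,2)-ctr
    P=P[(np.hypot(*P.T)<.0205)&(np.hypot(*P.T)>.006)]
    s=np.median(P,0) if len(P) else np.zeros(2)
    return ctr.round(4),round(float(np.degrees(np.arctan2(s[1],s[0]))),1),round(2*rr/1000,4),len(P)
def shot(name="wrist",save=None):
    from plant import r,vision
    st=r.get_state(); c=vision.capture(name)
    if save: cv2.imwrite(f"pics/{save}.png",c["frame"])
    return c,cam(c,st),st
def plan(st,xy,z=None,yaw=None):
    """turn (deg about tool z) needed, then shift in mm along tool axes after the turn"""
    y0=st["eef_rot"][2]; dy=0 if yaw is None else (yaw-y0+180)%360-180
    a=np.radians(y0+dy); p=st["tcp_pos"]; d=np.array(xy)[:2]-p[:2]
    print("at",np.round(p,4),"yaw",round(float(y0),1),"| turn wz deg",round(float(-dy),1),"units",round(float(-dy/4),2),"| shift mm x",round(1000*(d@[np.cos(a),np.sin(a)]),1),"y",round(1000*(d@[np.sin(a),-np.cos(a)]),1),"z",None if z is None else round(float(1000*(p[2]-z)),1))
E
python3 - <<'E'
from h import *
c=dict(np.load("w1.npz")); T=cam(c,c)
for k,n in(("red",(.585,-.357)),("orange",(.457,-.347)),("blue",(.564,-.237))): print(k,can(c,T,k,n))
E
```

```text
red (array([ 0.5873, -0.3566]), 20.9, 0.0481, 23)
orange (array([ 0.4572, -0.3481]), 116.9, 0.0457, 56)
blue (array([ 0.5655, -0.2351]), 84.2, 0.0493, 24)
```

```bash
python3 - <<'E'
from h import *
c,T,st=shot()
print(st["joints"].round(1)); o=can(c,T,"orange",(.457,-.347)); print(o); plan(st,o[0],.048)
E
```

```text
[-15.4  10.2  -7.6  -0.  -72.2 -57.1]
(array([ 0.4572, -0.3484]), 116.6, 0.046, 55)
at [ 0.4777 -0.3305  0.2927] yaw -162.5 | turn wz deg 0.0 units 0.0 | shift mm x 25.0 y -10.9 z 244.7
```

```bash
python3 -m pendant '[[[0,0,0.6,0,0,-1,1],[0,0,0.6,0,0,-1,1],[0,0,0.6,0,0,-1,1],[0,0,0.6,0,0,-1,1],[0,0,0.6,0,0,-1,1],[0,0,0.6,0,0,-1,1],[0,0,0.6,0,0,-1,1],[0,0,0.6,0,0,-1,1]]]' 20 | tail -1
python3 -m pendant '[[[0,0,0.6,0,0,-1,1],[0,0,0.6,0,0,-1,1],[0,0,0.6,0,0,-1,1],[0,0,0.6,0,0,-1,1],[0,0,0.6,0,0,-1,1],[0,0,0.6,0,0,-1,1],[0,0,0.6,0,0,-1,1],[0,0,0,0,0,-1,1]]]' | tail -5
python3 -c "
from h import *
from plant import r
plan(r.get_state(),(.4572,-.3484),.048)"
```

```text
gripper_force: 0.0
tcp_pos: [0.4763, -0.3313, 0.1108]
eef_rot: [179.8, 0.0, -98.4]
contact_force: [-0.0, 1.3, 0.9]
gripper_width: 0.0878
gripper_force: 0.0
at [ 0.4763 -0.3313  0.1108] yaw -98.4 | turn wz deg 0.0 units 0.0 | shift mm x 19.7 y 16.3 z 62.8
```

```bash
python3 -m pendant '[[[0.5,0.4,0,0,0,0,1],[0.49,0.41,0,0,0,0,1],[0,0,0,0,0,0,1],[0,0,0.8,0,0,0,1],[0,0,0.8,0,0,0,1],[0,0,0.8,0,0,0,1],[0,0,0.7,0,0,0,1],[0,0,0,0,0,0,1]]]' | tail -5
python3 -m pendant '[[[0,0,0,0,0,0,-1],[0,0,0,0,0,0,-1],[0,0,0,0,0,0,-1],[0,0,0,0,0,0,-1],[0,0,0,0,0,0,-1],[0,0,0,0,0,0,-1],[0,0,-0.5,0,0,0,-1],[0,0,-1,0,0,0,-1]]]' 20
```

```text
tcp_pos: [0.4574, -0.3483, 0.0491]
eef_rot: [179.8, 0.0, -98.6]
contact_force: [-0.4, -0.1, -0.5]
gripper_width: 0.0879
gripper_force: 0.0
time_s: 5.8
tcp_pos: [0.4576, -0.3479, 0.0798]
eef_rot: [179.8, 0.1, -98.6]
contact_force: [-0.4, -0.1, -1.3]
gripper_width: 0.0437
gripper_force: 20.0
```

```bash
python3 -c "
from h import *
from plant import r
st=r.get_state(); print(st['gripper_force'])
plan(st,(.6215,-.009),.055+.0,-98.4-106.4)"
```

```text
19.999210238456726
at [ 0.4576 -0.3479  0.0798] yaw -98.6 | turn wz deg 106.2 units 26.56 | shift mm x -6.6 y 376.4 z 24.8
```

```bash
python3 -m pendant '[[[0,0,-1,0,0,1,-1],[0,0,-1,0,0,1,-1],[0,0,-1,0,0,1,-1],[0,0,0,0,0,1,-1],[0,0,0,0,0,1,-1],[0,0,0,0,0,1,-1],[0,0,0,0,0,1,-1],[0,0,0,0,0,1,-1]]]' | tail -1
python3 -m pendant '[[[0,0,0,0,0,1,-1],[0,0,0,0,0,1,-1],[0,0,0,0,0,1,-1],[0,0,0,0,0,1,-1],[0,0,0,0,0,1,-1],[0,0,0,0,0,1,-1],[0,0,0,0,0,1,-1],[0,0,0,0,0,1,-1]]]' | tail -1
python3 -m pendant '[[[0,0,0,0,0,1,-1],[0,0,0,0,0,1,-1],[0,0,0,0,0,1,-1],[0,0,0,0,0,1,-1],[0,0,0,0,0,1,-1],[0,0,0,0,0,1,-1],[0,0,0,0,0,1,-1],[0,0,0,0,0,1,-1]]]' | tail -1
python3 -m pendant '[[[0,0,0,0,0,1,-1],[0,0,0,0,0,1,-1],[0,0,0,0,0,0.56,-1],[0,1,0,0,0,0,-1],[0,1,0,0,0,0,-1],[0,1,0,0,0,0,-1],[0,1,0,0,0,0,-1],[0,1,0,0,0,0,-1]]]' | tail -1
python3 -m pendant '[[[-0.1,1,0,0,0,0,-1],[0,1,0,0,0,0,-1],[0,1,0,0,0,0,-1],[0,1,0,0,0,0,-1],[0,1,0,0,0,0,-1],[0,1,0,0,0,0,-1],[0,1,0,0,0,0,-1],[0,1,0,0,0,0,-1]]]' | tail -1
python3 -m pendant '[[[-0.1,1,0,0,0,0,-1],[0,1,0,0,0,0,-1],[0,1,0,0,0,0,-1],[0,1,0,0,0,0,-1],[0,0.8,0,0,0,0,-1],[0,0,0,0,0,0,-1],[0,0,0,0,0,0,-1],[0,0,0,0,0,0,-1]]]' | tail -6
python3 - <<'E'
from h import *
c,T,st=shot(save="w2"); plan(st,(.6215,-.009),.056,-205)
np.savez("w2.npz",**c,tcp_pos=st["tcp_pos"],eef_rot=st["eef_rot"])
H=hsv(c); g=cv2.adaptiveThreshold(H[...,2],255,0,1,25,12)
cs,_=cv2.findContours(g,cv2.RETR_LIST,cv2.CHAIN_APPROX_NONE)
for k in cs:
    if 60<len(k)<300:
        e=cv2.fitEllipse(k); A=cv2.contourArea(k)
        if A>400 and abs(A-np.pi/4*e[1][0]*e[1][1])<.1*A: print("ell",np.round(e[0],1),np.round(e[1],1),onz(c,T,e[0],.01).round(4))
E
```

```text
gripper_force: 20.0
gripper_force: 20.0
gripper_force: 20.0
gripper_force: 20.0
gripper_force: 20.0
time_s: 10.6
tcp_pos: [0.6114, -0.0271, 0.1404]
eef_rot: [-180.0, -0.0, 155.2]
contact_force: [-0.5, -0.0, -1.9]
gripper_width: 0.0435
gripper_force: 20.0
at [ 0.6114 -0.0271  0.1404] yaw 155.2 | turn wz deg 0.2 units 0.05 | shift mm x -1.5 y 20.7 z 84.4
ell [432.7 134.8] [57.  67.2] [0.6024 0.0883 0.01  ]
ell [433.2 135. ] [68.3 77.1] [0.6028 0.0886 0.01  ]
ell [536.4  67.4] [62. 78.] [0.5861 0.1823 0.01  ]
ell [536.2  67. ] [71.5 90.1] [0.5857 0.1822 0.01  ]
```

View pics/w2.png

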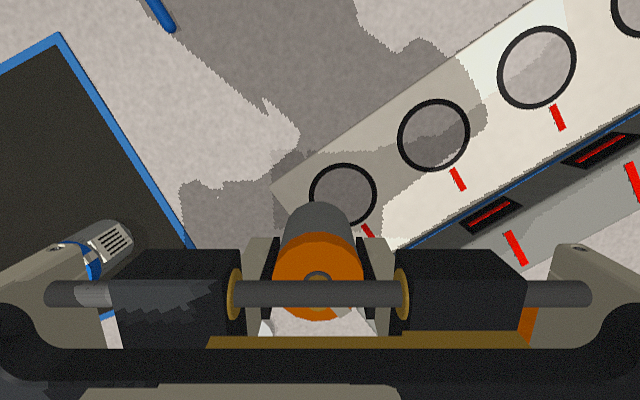

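The held orange can (about 318,270) points at the pad row, with free pads at (343,195), (432,135) and (536,67). The wrist and side views agree on the pads to about 3 mm, so I use the mean.

```bash
python3 -m pendant '[[[0.04,0.6,0,0,0,0,-1],[0,0.52,0,0,0,0,-1],[0,0,0.9,0,0,0,-1],[0,0,0.9,0,0,0,-1],[0,0,0.9,0,0,0,-1],[0,0,0.8,0,0,0,-1],[0,0,0.5,0,0,0,-1],[0,0,0.15,0,0,0,-1]]]' | tail -5
python3 -m pendant '[[[0,0,0.07,0,0,0,-1],[0,0,0,0,0,0,-1],[0,0,0,0,0,0,0.4],[0,0,0,0,0,0,0.4],[0,0,0,0,0,0,0.4],[0,0,-1,0,0,0,0.4],[0,0,-1,0,0,0,0.4],[0,0,-1,0,0,0,0.4]]]'
python3 -c "
from h import *
from plant import r
plan(r.get_state(),(.58,-.30),.2,-205+0)"
```

```text
tcp_pos: [0.6201, -0.0059, 0.0577]
eef_rot: [-179.9, -0.1, 155.3]
contact_force: [-9.5, 3.2, 23.1]
gripper_width: 0.0437
gripper_force: 20.0
time_s: 12.25
tcp_pos: [0.6204, -0.0062, 0.1167]
eef_rot: [-180.0, -0.0, 155.2]
contact_force: [0.3, -0.4, 0.5]
gripper_width: 0.0611
gripper_force: 0.0
at [ 0.6204 -0.0062  0.1167] yaw 155.2 | turn wz deg 0.2 units 0.06 | shift mm x -87.5 y -283.4 z -83.3
```

```bash
python3 -m pendant '[[[0,0,-0.5,0,0,-1,1],[0,0,-0.5,0,0,-1,1],[0,0,-0.5,0,0,-1,1],[0,0,-0.5,0,0,-1,1],[0,0,-0.5,0,0,-1,1],[0,0,-0.5,0,0,-1,1],[0,0,-0.5,0,0,-1,1],[0,0,-0.5,0,0,-1,1]]]' | tail -1
python3 -m pendant '[[[0,0,-0.5,0,0,-1,1],[0,0,-0.5,0,0,-1,1],[0,0,-0.5,0,0,-1,1],[0,0,-0.5,0,0,-1,1],[0,0,-0.5,0,0,-1,1],[0,0,-0.3,0,0,-1,1],[0,0,0,0,0,-1,1],[0,0,0,0,0,-1,1]]]' | tail -1
python3 -m pendant '[[[0,0,0,0,0,-1,1],[0,0,0,0,0,-1,1],[0,0,0,0,0,-0.5,1],[0.9,-0.5,0,0,0,0,1],[0.9,-0.5,0,0,0,0,1],[0.9,-0.55,0,0,0,0,1],[0.9,-0.55,0,0,0,0,1],[0.9,-0.55,0,0,0,0,1]]]' | tail -1
python3 -m pendant '[[[0.9,-0.55,0,0,0,0,1],[0.9,-0.55,0,0,0,0,1],[0.9,-0.55,0,0,0,0,1],[0.9,-0.55,0,0,0,0,1],[0.9,-0.55,0,0,0,0,1],[0.2,0,0,0,0,0,1],[0,0,0,0,0,0,1],[0,0,0,0,0,0,1]]]' | tail -6
python3 - <<'E'
from h import *
c,T,st=shot(save="w3")
for k,n in(("red",(.585,-.357)),("blue",(.564,-.237))):
    q=can(c,T,k,n); print(k,q); plan(st,q[0],.048)
E
```

```text
gripper_force: 0.0
gripper_force: 0.0
gripper_force: 0.0
time_s: 15.45
tcp_pos: [0.582, -0.2157, 0.2522]
eef_rot: [-180.0, 0.0, -130.8]
contact_force: [-0.6, 0.1, 0.3]
gripper_width: 0.0874
gripper_force: 0.0
red (array([ 0.5892, -0.3554]), 18.3, 0.0468, 79)
at [ 0.582  -0.2157  0.2522] yaw -130.8 | turn wz deg 0.0 units 0.0 | shift mm x 101.1 y -96.7 z 204.2
blue (array([ 0.5671, -0.2335]), 90.1, 0.0457, 69)
at [ 0.582  -0.2157  0.2522] yaw -130.8 | turn wz deg 0.0 units 0.0 | shift mm x 23.2 y -0.3 z 204.2
```

View pics/w3.png

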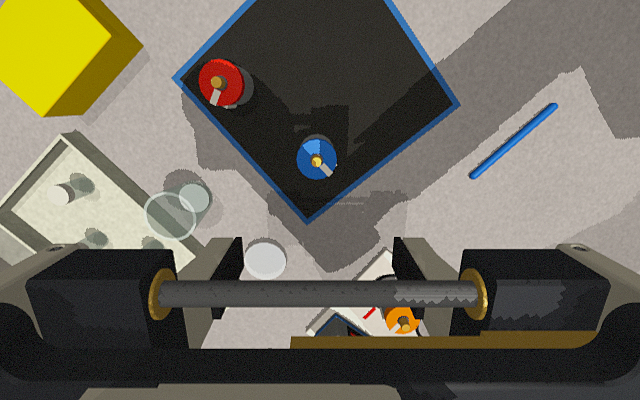

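The blue lid is at (316,160) with its stripe running to (330,172), and the red lid is at (222,83) with its stripe running to (213,103). I'll cross-check the stripe directions with a line fit.

```bash
cat >> h.py <<'E'
def stripe(c,T,ctr,z=.063):
    """line-fit yaw of the stripe, and stripe's outer end"""
    H=hsv(c); vs,us=np.where((H[...,1]<60)&(H[...,2]>150)); k=np.array([onz(c,T,(u,v),z)[:2] for u,v in zip(us,vs)])-np.array(ctr)
    m=np.zeros(H.shape[:2],np.uint8); ok=np.hypot(*k.T)<.0215; m[vs[ok],us[ok]]=1
    n,l,s,_=cv2.connectedComponentsWithStats(m); i=1+np.argmax(s[1:,4]); P=k[l[vs,us]==i]
    vx,vy,_,_=cv2.fitLine((P*1000).astype(np.float32),cv2.DIST_HUBER,0,.01,.01).ravel()
    sg=np.sign(P.mean(0)@[vx,vy]); perp=P.mean(0)@[-vy,vx]*sg
    return "line yaw",round(float(np.degrees(np.arctan2(vy*sg,vx*sg))),1),"offset of line mm",round(perp*1000,1),len(P)
E
python3 - <<'E'
from h import *
c,T,st=shot()
for k,n in(("red",(.585,-.357)),("blue",(.564,-.237))):
    q=can(c,T,k,n); print(k,q,stripe(c,T,q[0]))
print(can(c,T,"orange",(.62,-.0065),.07))
c=dict(np.load("w1.npz"));T=cam(c,c);print(stripe(c,T,(.4572,-.3484)))
E
```

```text
red (array([ 0.5893, -0.3554]), 16.7, 0.047, 82) ('line yaw', 26.0, 'offset of line mm', np.float64(-2.1), 88)
blue (array([ 0.5674, -0.2338]), 92.1, 0.0455, 66) ('line yaw', 89.7, 'offset of line mm', np.float64(0.6), 73)
(array([ 0.6184, -0.0078]), 25.9, 0.0517, 33)
('line yaw', 114.6, 'offset of line mm', np.float64(0.4), 60)
```

```bash
python3 -m pendant '[[[0.6,0,0.9,0,0,0,1],[0.57,0,0.9,0,0,0,1],[0,0,1,0,0,0,1],[0,0,1,0,0,0,1],[0,0,1,0,0,0,1],[0,0,1,0,0,0,1],[0,0,1,0,0,0,1],[0,0,1,0,0,0,1]]]' | tail -5
python3 -m pendant '[[[0,0,1,0,0,0,1],[0,0,0.9,0,0,0,1],[0,0,0.5,0,0,0,1],[0,0,0,0,0,0,1],[0,0,0,0,0,0,-1],[0,0,0,0,0,0,-1],[0,0,0,0,0,0,-1],[0,0,0,0,0,0,-1]]]' 20 | tail -5
python3 -m pendant '[[[0,0,0,0,0,0,-1],[0,0,0,0,0,0,-1],[0,0,-1,0,0,0,-1],[0,0,-1,0,0,0,-1],[0,0,-1,0,0,1,-1],[0,0,-1,0,0,1,-1],[0,0,-0.5,0,0,1,-1],[0,0,0,0,0,1,-1]]]' 20 
python3 -c "
from h import *
from plant import r
plan(r.get_state(),(.6035,.087),.0575,-211)"
```

```text
tcp_pos: [0.5671, -0.2331, 0.0955]
eef_rot: [-180.0, 0.0, -130.7]
contact_force: [-0.4, -0.4, 0.6]
gripper_width: 0.0877
gripper_force: 0.0
tcp_pos: [0.567, -0.2339, 0.0489]
eef_rot: [-179.9, 0.0, -130.8]
contact_force: [0.4, -0.3, -0.5]
gripper_width: 0.0612
gripper_force: 0.0
time_s: 17.95
tcp_pos: [0.5674, -0.2339, 0.1399]
eef_rot: [-179.9, 0.1, -146.9]
contact_force: [-0.2, 0.1, -1.9]
gripper_width: 0.0435
gripper_force: 20.0
at [ 0.5674 -0.2339  0.1399] yaw -146.9 | turn wz deg 64.1 units 16.02 | shift mm x 134.3 y 293.7 z 82.4
```

```bash
python3 -m pendant '[[[0,0,-0.2,0,0,1,-1],[0,0,-0.2,0,0,1,-1],[0,0,0,0,0,1,-1],[0,0,0,0,0,1,-1],[0,0,0,0,0,1,-1],[0,0,0,0,0,1,-1],[0,0,0,0,0,1,-1],[0,0,0,0,0,1,-1]]]' | tail -1
python3 -m pendant '[[[0,0,0,0,0,1,-1],[0,0,0,0,0,1,-1],[0,0,0,0,0,1,-1],[0,0,0,0,0,1,-1],[0,0,0,0,0,1,-1],[0,0,0,0,0,1,-1],[0,0,0,0,0,1,-1],[0,0,0,0,0,1,-1]]]' | tail -1
python3 -m pendant '[[[0.45,0.98,0,0,0,0,-1],[0.45,0.98,0,0,0,0,-1],[0.45,0.98,0,0,0,0,-1],[0.45,0.98,0,0,0,0,-1],[0.45,0.98,0,0,0,0,-1],[0.45,0.98,0,0,0,0,-1],[0.45,0.98,0,0,0,0,-1],[0.45,0.98,0,0,0,0,-1]]]' | tail -1
python3 -m pendant '[[[0.45,0.98,0,0,0,0,-1],[0.45,0.98,0,0,0,0,-1],[0.45,0.98,0,0,0,0,-1],[0.45,0.98,0,0,0,0,-1],[0.45,0.98,0,0,0,0,-1],[0.45,0.98,0,0,0,0,-1],[0.41,0.96,0,0,0,0,-1],[0,0,0,0,0,0,-1]]]' | tail -5
python3 -c "
from h import *
from plant import r
plan(r.get_state(),(.6035,.087),.0575,-211)"
```

```text
gripper_force: 20.0
gripper_force: 20.0
gripper_force: 20.0
tcp_pos: [0.6018, 0.0891, 0.1458]
eef_rot: [180.0, -0.0, 149.3]
contact_force: [0.4, 0.1, -1.8]
gripper_width: 0.0437
gripper_force: 20.0
at [0.6018 0.0891 0.1458] yaw 149.3 | turn wz deg 0.3 units 0.08 | shift mm x -2.6 y -0.9 z 88.3
```

```bash
python3 -m pendant '[[[-0.1,-0.05,0.9,0,0,0,-1],[0,0,0.9,0,0,0,-1],[0,0,0.9,0,0,0,-1],[0,0,0.8,0,0,0,-1],[0,0,0.5,0,0,0,-1],[0,0,0.2,0,0,0,-1],[0,0,0.13,0,0,0,-1],[0,0,0,0,0,0,-1]]]' | tail -5
python3 -m pendant '[[[0,0,0.05,0,0,0,-1],[0,0,0,0,0,0,0.4],[0,0,0,0,0,0,0.4],[0,0,0,0,0,0,0.4],[0,0,0,0,0,0,0.4],[0,0,-1,0,0,0,0.4],[0,0,-1,0,0,0,0.4],[0,0,-1,0,0,0,0.4]]]'
python3 -c "
from h import *
from plant import r
plan(r.get_state(),(.5893+.018,-.3554+.018),.25,-135)"
```

```text
tcp_pos: [0.603, 0.0852, 0.0598]
eef_rot: [180.0, 0.0, 149.2]
contact_force: [-0.2, 0.8, -2.0]
gripper_width: 0.0437
gripper_force: 20.0
time_s: 22.75
tcp_pos: [0.6027, 0.0852, 0.1192]
eef_rot: [-180.0, -0.0, 149.2]
contact_force: [-0.0, -0.2, -0.2]
gripper_width: 0.0614
gripper_force: 0.0
at [0.6027 0.0852 0.1192] yaw 149.2 | turn wz deg -75.8 units -18.94 | shift mm x 295.6 y -302.0 z -130.8
```

```bash
python3 -m pendant '[[[0,0,-0.4,0,0,-1,1],[0,0,-0.4,0,0,-1,1],[0,0,-0.4,0,0,-1,1],[0,0,-0.4,0,0,-1,1],[0,0,-0.4,0,0,-1,1],[0,0,-0.4,0,0,-1,1],[0,0,-0.4,0,0,-1,1],[0,0,-0.4,0,0,-1,1]]]' | tail -1
python3 -m pendant '[[[0,0,-0.4,0,0,-1,1],[0,0,-0.4,0,0,-1,1],[0,0,-0.4,0,0,-1,1],[0,0,-0.4,0,0,-1,1],[0,0,-0.4,0,0,-1,1],[0,0,-0.4,0,0,-1,1],[0,0,-0.4,0,0,-1,1],[0,0,-0.4,0,0,-0.2,1]]]' | tail -1
python3 -m pendant '[[[0.54,-0.98,0,0,0,0,1],[0.54,-0.98,0,0,0,0,1],[0.54,-0.98,0,0,0,0,1],[0.54,-0.98,0,0,0,0,1],[0.54,-0.98,0,0,0,0,1],[0.54,-0.98,0,0,0,0,1],[0.54,-0.98,0,0,0,0,1],[0.54,-0.98,0,0,0,0,1]]]' | tail -1
python3 -m pendant '[[[0.54,-0.98,0,0,0,0,1],[0.54,-0.98,0,0,0,0,1],[0.54,-0.98,0,0,0,0,1],[0.54,-0.98,0,0,0,0,1],[0.54,-0.98,0,0,0,0,1],[0.54,-0.98,0,0,0,0,1],[0.54,-0.98,0,0,0,0,1],[0.54,-0.98,0,0,0,0,1]]]' | tail -1
python3 -m pendant '[[[0.54,-0.98,0,0,0,0,1],[0.54,-0.98,0,0,0,0,1],[0.54,-0.98,0,0,0,0,1],[0,0,0,0,0,0,1],[0,0,0,0,0,0,1],[0,0,0,0,0,0,1],[0,0,0,0,0,0,1],[0,0,0,0,0,0,1]]]' | tail -5
python3 - <<'E'
from h import *
c,T,st=shot(save="w4")
q=can(c,T,"red",(.589,-.355)); print(q,stripe(c,T,q[0])); plan(st,q[0],.048)
cv2.imwrite("pics/w4.png",cv2.resize(c["frame"][90:250,180:420],None,fx=3,fy=3))
E
```

```text
gripper_force: 0.0
gripper_force: 0.0
gripper_force: 0.0
gripper_force: 0.0
tcp_pos: [0.6117, -0.3391, 0.2468]
eef_rot: [-180.0, 0.0, -149.9]
contact_force: [-0.3, 0.5, 0.0]
gripper_width: 0.0878
gripper_force: 0.0
(array([ 0.5898, -0.3566]), 22.3, 0.0457, 71) ('line yaw', 27.3, 'offset of line mm', np.float64(-1.2), 76)
at [ 0.6117 -0.3391  0.2468] yaw -149.9 | turn wz deg 0.0 units 0.0 | shift mm x 27.7 y -4.1 z 198.8
```

View pics/w4.png

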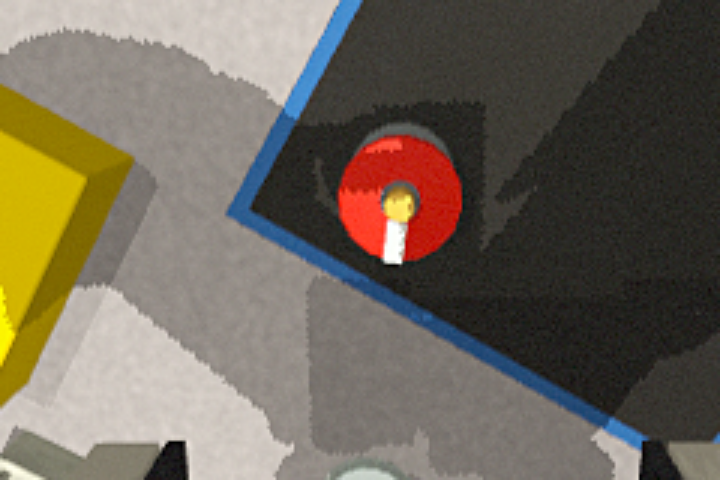

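The red stripe runs from about (400,205) to (393,263) in the crop, nearly straight down, so the red can's yaw is about 25°.

```bash
python3 -m pendant '[[[0.7,-0.1,0.9,0,0,0,1],[0.68,-0.1,0.9,0,0,0,1],[0,0,1,0,0,0,1],[0,0,1,0,0,0,1],[0,0,1,0,0,0,1],[0,0,1,0,0,0,1],[0,0,1,0,0,0,1],[0,0,1,0,0,0,1]]]' | tail -5
python3 -m pendant '[[[0,0,1,0,0,0,1],[0,0,0.8,0,0,0,1],[0,0,0.3,0,0,0,1],[0,0,0,0,0,0,1],[0,0,0,0,0,0,-1],[0,0,0,0,0,0,-1],[0,0,0,0,0,0,-1],[0,0,0,0,0,0,-1]]]' 20 | tail -5
python3 -m pendant '[[[0,0,0,0,0,0,-1],[0,0,0,0,0,0,-1],[0,0,-1,0,0,0,-1],[0,0,-1,0,0,0,-1],[0,0,-1,0,0,1,-1],[0,0,-1,0,0,1,-1],[0,0,-0.8,0,0,1,-1],[0,0,0,0,0,0.75,-1]]]' 20 
python3 -c "
from h import *
from plant import r
plan(r.get_state(),(.587,.1805),.0585,-165)"
```

```text
tcp_pos: [0.5897, -0.3568, 0.09]
eef_rot: [-180.0, 0.0, -150.0]
contact_force: [0.4, 0.2, -0.0]
gripper_width: 0.0878
gripper_force: 0.0
tcp_pos: [0.5899, -0.3572, 0.0493]
eef_rot: [-180.0, 0.0, -150.0]
contact_force: [0.4, -0.8, -0.4]
gripper_width: 0.0612
gripper_force: 0.0
time_s: 29.2
tcp_pos: [0.5906, -0.3576, 0.1472]
eef_rot: [-179.9, 0.2, -165.1]
contact_force: [0.5, 0.4, -2.0]
gripper_width: 0.0436
gripper_force: 20.0
at [ 0.5906 -0.3576  0.1472] yaw -165.1 | turn wz deg -0.1 units -0.03 | shift mm x -135.8 y 520.7 z 88.7
```

```bash
python3 -m pendant '[[[-0.25,0.96,-0.3,0,0,0,-1],[-0.25,0.96,0,0,0,0,-1],[-0.25,0.96,0,0,0,0,-1],[-0.25,0.96,0,0,0,0,-1],[-0.25,0.96,0,0,0,0,-1],[-0.25,0.96,0,0,0,0,-1],[-0.25,0.96,0,0,0,0,-1],[-0.25,0.96,0,0,0,0,-1]]]' | tail -1
python3 -m pendant '[[[-0.25,0.96,0,0,0,0,-1],[-0.25,0.96,0,0,0,0,-1],[-0.25,0.96,0,0,0,0,-1],[-0.25,0.96,0,0,0,0,-1],[-0.25,0.96,0,0,0,0,-1],[-0.25,0.96,0,0,0,0,-1],[-0.25,0.96,0,0,0,0,-1],[-0.25,0.96,0,0,0,0,-1]]]' | tail -1
python3 -m pendant '[[[-0.25,0.96,0,0,0,0,-1],[-0.25,0.96,0,0,0,0,-1],[-0.25,0.96,0,0,0,0,-1],[-0.25,0.96,0,0,0,0,-1],[-0.25,0.96,0,0,0,0,-1],[-0.25,0.96,0,0,0,0,-1],[-0.25,0.96,0,0,0,0,-1],[-0.25,0.96,0,0,0,0,-1]]]' | tail -1
python3 -m pendant '[[[-0.25,0.96,0,0,0,0,-1],[-0.25,0.96,0,0,0,0,-1],[-0.25,0.96,0,0,0,0,-1],[0,0,0,0,0,0,-1],[0,0,0,0,0,0,-1],[0,0,0,0,0,0,-1],[0,0,0,0,0,0,-1],[0,0,0,0,0,0,-1]]]' | tail -5
python3 -c "
from h import *
from plant import r
plan(r.get_state(),(.587,.1805),.0575,-165)"
```

```text
gripper_force: 20.0
gripper_force: 20.0
gripper_force: 20.0
tcp_pos: [0.5856, 0.178, 0.1506]
eef_rot: [180.0, -0.0, -165.0]
contact_force: [0.3, -1.6, -2.1]
gripper_width: 0.0436
gripper_force: 20.0
at [0.5856 0.178  0.1506] yaw -165.0 | turn wz deg -0.0 units -0.01 | shift mm x -2.0 y 2.1 z 93.1
```

```bash
python3 -m pendant '[[[-0.1,0.1,0.9,0,0,0,-1],[0,0,0.9,0,0,0,-1],[0,0,0.9,0,0,0,-1],[0,0,0.9,0,0,0,-1],[0,0,0.6,0,0,0,-1],[0,0,0.3,0,0,0,-1],[0,0,0.15,0,0,0,-1],[0,0,0,0,0,0,-1]]]' | tail -5
python3 -m pendant '[[[0,0,0.05,0,0,0,-1],[0,0,0,0,0,0,0.4],[0,0,0,0,0,0,0.4],[0,0,0,0,0,0,0.4],[0,0,0,0,0,0,0.4],[0,0,-1,0,0,0,0.4],[0,0,-1,0,0,0,0.4],[0,0,-1,0,0,0,0.4]]]'
python3 -m pendant '[[[1,0,-1,0,0,0,1],[1,0,-1,0,0,0,1],[1,0,-1,0,0,0,1],[1,0,-1,0,0,0,1],[1,0,-1,0,0,0,1],[1,0,-1,0,0,0,1],[0,0,0,0,0,0,1],[0,0,0,0,0,0,1]]]'
python3 - <<'E'
from h import *
for n in("side","scene"):
    c,T,st=shot(n,save=n+"1"); np.savez(n+"1.npz",**c)
    for k,p in(("orange",(.62,-.0065)),("blue",(.6035,.087)),("red",(.587,.1805))):
        q=can(c,T,k,p,.07); print(n,k,q)
E
```

```text
tcp_pos: [0.5872, 0.181, 0.0577]
eef_rot: [-180.0, 0.0, -165.0]
contact_force: [-0.1, 0.1, -1.8]
gripper_width: 0.0436
gripper_force: 20.0
time_s: 34.0
tcp_pos: [0.5869, 0.1809, 0.1172]
eef_rot: [-180.0, -0.0, -165.0]
contact_force: [-0.3, 0.3, -0.3]
gripper_width: 0.0613
gripper_force: 0.0
time_s: 34.8
tcp_pos: [0.4712, 0.1501, 0.2373]
eef_rot: [179.9, 0.1, -165.0]
contact_force: [0.2, -0.7, -1.0]
gripper_width: 0.0879
gripper_force: 0.0
side orange (array([ 0.6178, -0.0046]), -7.3, 0.0533, 5)
side blue (array([0.6017, 0.0857]), -7.7, 0.0521, 7)
side red (array([0.5866, 0.1822]), -10.3, 0.0514, 7)
scene orange (array([ 6.257e-01, -1.000e-04]), -10.3, 0.0569, 6)
scene blue (array([0.6083, 0.0936]), -27.0, 0.05, 11)
scene red (array([0.5933, 0.1877]), -21.4, 0.0556, 11)
```

View pics/side1.png

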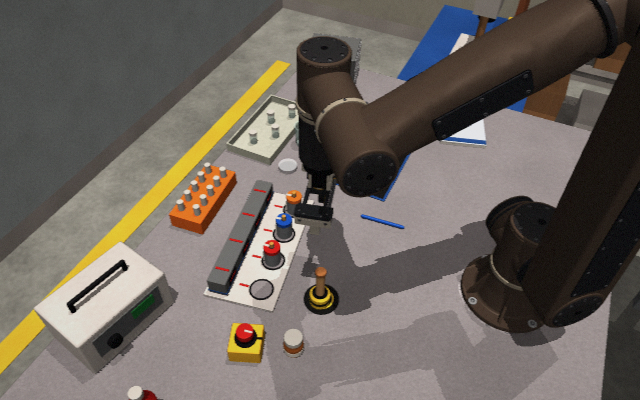

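Side view: orange (294,198), blue (284,222) and red (272,248) stand on the pads. The mallet is still on its rest at (320,290) and the stop is at (245,335). Next a wrist check of positions and labels.

```bash
python3 -m pendant '[[[-0.9,-0.6,-0.4,0,0,0,1],[-0.9,-0.6,-0.4,0,0,0,1],[-0.9,-0.6,-0.4,0,0,0,1],[-0.9,-0.6,-0.4,0,0,0,1],[-0.9,-0.6,-0.4,0,0,0,1],[-0.9,-0.6,-0.4,0,0,0,1],[-0.9,-0.6,-0.4,0,0,0,1],[-0.9,-0.6,-0.4,0,0,0,1]]]' | tail -1
python3 -m pendant '[[[0,0,0,0,0,0,1],[0,0,0,0,0,0,1],[0,0,0,0,0,0,1],[0,0,0,0,0,0,1],[0,0,0,0,0,0,1],[0,0,0,0,0,0,1],[0,0,0,0,0,0,1],[0,0,0,0,0,0,1]]]' | tail -5
python3 - <<'E'
from h import *
c,T,st=shot(save="w5"); np.savez("w5.npz",**c,tcp_pos=st["tcp_pos"],eef_rot=st["eef_rot"])
for k,p in(("orange",(.62,-.0065)),("blue",(.6035,.087)),("red",(.587,.1805))):
    q=can(c,T,k,p,.07); print(k,q,q and stripe(c,T,q[0],.07))
H=hsv(c); g=cv2.adaptiveThreshold(H[...,2],255,0,1,25,12)
cs,_=cv2.findContours(g,cv2.RETR_LIST,cv2.CHAIN_APPROX_NONE)
for k in cs:
    if 60<len(k)<300:
        e=cv2.fitEllipse(k); A=cv2.contourArea(k)
        if A>400 and abs(A-np.pi/4*e[1][0]*e[1][1])<.1*A: print("ell",np.round(e[0],1),np.round(e[1],1),onz(c,T,e[0],.01).round(4))
E
```

```text
gripper_force: 0.0
tcp_pos: [0.635, 0.0946, 0.3007]
eef_rot: [180.0, 0.0, -165.0]
contact_force: [-0.2, 0.3, 0.1]
gripper_width: 0.0875
gripper_force: 0.0
orange (array([ 0.6174, -0.004 ]), 9.6, 0.0465, 43) ('line yaw', 10.8, 'offset of line mm', np.float64(-0.6), 45)
blue (array([0.6027, 0.0859]), 11.5, 0.0445, 45) ('line yaw', 14.9, 'offset of line mm', np.float64(-0.9), 50)
red (array([0.5898, 0.18  ]), 15.4, 0.0492, 55) ('line yaw', -34.8, 'offset of line mm', np.float64(10.4), 66)
ell [ 40.2 157.7] [25.  33.1] [ 0.7311 -0.289   0.01  ]
ell [ 33.8 156.2] [33.9 58.1] [ 0.7311 -0.2978  0.01  ]
ell [451.5 151. ] [35.9 40.9] [0.5694 0.2755 0.01  ]
ell [451.3 150.8] [41.1 47.4] [0.5691 0.2751 0.01  ]
ell [540.6 148.5] [18.3 47.8] [0.5332 0.3963 0.01  ]
```

View pics/w5.png

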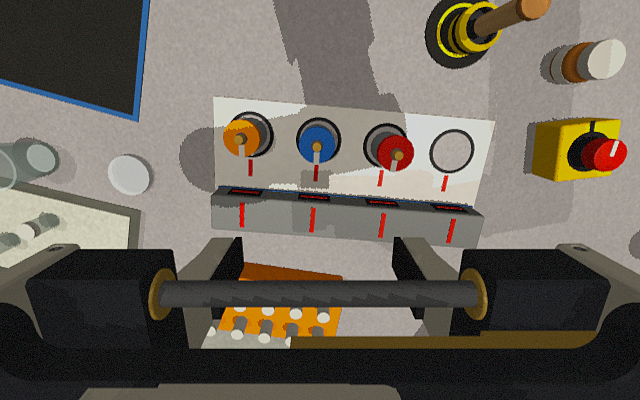

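Wrist view: orange (242,140), blue (317,147) and red (396,152) all have their stripes toward the block. The empty pad is at (451,151), and the stop cap is at (603,154). All three cans are within about 4 mm and 5°. Next I move over the stop.

```bash
python3 -m pendant '[[[0,0.95,0,0,0,0,1],[0,0.95,0,0,0,0,1],[0,0.95,0,0,0,0,1],[0,0.95,0,0,0,0,1],[0,0.95,0,0,0,0,1],[0,0.95,0,0,0,0,1],[0,0.95,0,0,0,0,1],[0,0.95,0,0,0,0,1]]]' | tail -1
python3 -m pendant '[[[0,0.95,0,0,0,0,0],[0,0.95,0,0,0,0,0],[0,0.95,0,0,0,0,0],[0,0.95,0,0,0,0,0],[0,0.95,0,0,0,0,0],[0,0.95,0,0,0,0,0],[0,0.95,0,0,0,0,0],[0,0.95,0,0,0,0,0]]]' | tail -1
python3 -m pendant '[[[0,0.95,0,0,0,0,-1],[0,0.95,0,0,0,0,-1],[0,0,0,0,0,0,-1],[0,0,0,0,0,0,-1],[0,0,0,0,0,0,-1],[0,0,0,0,0,0,-1],[0,0,0,0,0,0,-1],[0,0,0,0,0,0,-1]]]' | tail -5
python3 - <<'E'
from h import *
c,T,st=shot(save="w6"); np.savez("w6.npz",**c,tcp_pos=st["tcp_pos"],eef_rot=st["eef_rot"])
m=mask(c,"red")
for a,ce,b in blobs(m,80)[:6]: print("red",a,ce,b,onz(c,T,ce,.082).round(4))
for a,ce,b in blobs(mask(c,"yellow"),80)[:6]: print("yel",a,ce,b,onz(c,T,ce,.04).round(4),onz(c,T,ce,.05).round(4))
E
```

```text
gripper_force: 0.0
gripper_force: 0.0
tcp_pos: [0.5466, 0.4244, 0.3007]
eef_rot: [180.0, 0.0, -165.0]
contact_force: [-0.7, 0.4, 0.6]
gripper_width: 0.0002
gripper_force: 0.0
red 1418 [472.6, 265.3] [447, 247, 53, 34] [0.6137 0.6586 0.082 ]
red 939 [121.0, 151.3] [99, 135, 42, 37] [0.5799 0.1939 0.082 ]
red 798 [323.3, 154.7] [307, 138, 33, 33] [0.5219 0.4258 0.082 ]
red 187 [440.4, 235.2] [430, 227, 32, 28] [0.5836 0.6    0.082 ]
red 123 [59.1, 219.7] [55, 207, 9, 26] [0.6887 0.1237 0.082 ]
red 119 [130.4, 225.2] [127, 213, 8, 25] [0.673  0.2116 0.082 ]
yel 2058 [322.8, 147.9] [291, 117, 63, 65] [0.5201 0.4255 0.04  ] [0.5188 0.425  0.05  ]
yel 1509 [346.7, 340.1] [223, 331, 224, 17] [0.8132 0.5466 0.04  ] [0.8045 0.543  0.05  ]
yel 1068 [199.2, 32.5] [169, 1, 53, 57] [0.4271 0.249  0.04  ] [0.4281 0.2529 0.05  ]
yel 580 [177.3, 342.1] [127, 336, 106, 12] [0.8889 0.2787 0.04  ] [0.8782 0.2819 0.05  ]
yel 99 [329.9, 297.0] [328, 276, 4, 42] [0.7403 0.4973 0.04  ] [0.7333 0.495  0.05  ]
```

View pics/w6.png

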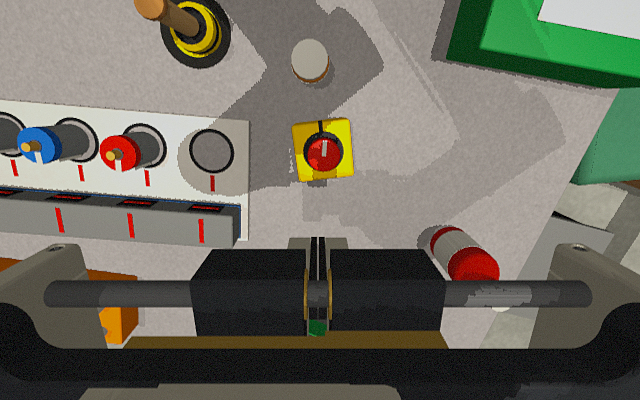

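The stop cap is at (323,154), which puts it at world (0.5215, 0.425). Its pointer points toward the black line on the box, up in the image. The jar is at (310,60). Pressing with closed fingers.

```bash
python3 -m pendant '[[[0.6,0.2,1,0,0,0,-1],[0.6,0.15,1,0,0,0,-1],[0,0,1,0,0,0,-1],[0,0,1,0,0,0,-1],[0,0,1,0,0,0,-1],[0,0,1,0,0,0,-1],[0,0,1,0,0,0,-1],[0,0,1,0,0,0,-1]]]' | tail -5
python3 -m pendant '[[[0,0,1,0,0,0,-1],[0,0,0.4,0,0,0,-1],[0,0,0.2,0,0,0,-1],[0,0,0.2,0,0,0,-1],[0,0,0.2,0,0,0,-1],[0,0,0.2,0,0,0,-1],[0,0,0,0,0,0,-1],[0,0,0,0,0,0,-1]]]'
```

```text
tcp_pos: [0.5215, 0.4252, 0.1399]
eef_rot: [180.0, 0.0, -165.0]
contact_force: [0.3, -0.1, -0.1]
gripper_width: 0.0007
gripper_force: 0.0
time_s: 40.6
tcp_pos: [0.5219, 0.4258, 0.0977]
eef_rot: [180.0, 0.1, -165.0]
contact_force: [-0.8, -1.2, 5.6]
gripper_width: 0.0005
gripper_force: 2.6
```

```bash
python3 -m pendant '[[[0,0,0.1,0,0,0,-1],[0,0,0.05,0,0,0,-1],[0,0,0,0,0,0,-1],[0,0,-1,0,0,0,-1],[0,0,-1,0,0,0,-1],[0,0,-1,0,0,0,-1],[0,0,-1,0,0,0,-1],[0,0,-1,0,0,0,-1]]]' | tail -1
python3 -m pendant '[[[0.66,-0.91,-1,0,0,0,-1],[0.66,-0.91,-1,0,0,0,-1],[0.66,-0.91,-1,0,0,0,-1],[0.66,-0.91,-1,0,0,0,-1],[0.66,-0.91,-1,0,0,0,-1],[0.66,-0.91,-0.5,0,0,0,-1],[0.66,-0.91,0,0,0,0,-1],[0.66,-0.91,0,0,0,0,0]]]' | tail -1
python3 -m pendant '[[[0.66,-0.91,0,0,0,0,0.5],[0,0,0,0,0,0,0.5],[0,0,0,0,0,0,0.5],[0,0,0,0,0,0,0.5],[0,0,0,0,0,0,0.5],[0,0,0,0,0,0,0.5],[0,0,0,0,0,0,0.5],[0,0,0,0,0,0,0.5]]]' | tail -5
python3 - <<'E'
from h import *
c,T,st=shot(save="w7"); np.savez("w7.npz",**c,tcp_pos=st["tcp_pos"],eef_rot=st["eef_rot"]); print(T[:3,3])
for a,ce,b in blobs(mask(c,"yellow"),80)[:6]: print("yel",a,ce,b,onz(c,T,ce,.04).round(4),onz(c,T,ce,.003).round(4))
for a,ce,b in blobs(mask(c,"orange",60,40),80)[:6]: print("or",a,ce,b,onz(c,T,ce,.133).round(4),onz(c,T,ce,.09).round(4))
E
```

```text
gripper_force: 0.0
gripper_force: 0.0
tcp_pos: [0.4492, 0.2365, 0.3033]
eef_rot: [-180.0, -0.0, -165.0]
contact_force: [-0.1, 0.7, 0.2]
gripper_width: 0.0637
gripper_force: 0.0
[0.36796979 0.21499019 0.43931294]
yel 1428 [425.9, 228.2] [396, 213, 61, 41] [0.4958 0.4123 0.04  ] [0.5077 0.4306 0.003 ]
yel 819 [423.3, 341.0] [352, 331, 129, 17] [0.6867 0.4826 0.04  ] [0.7162 0.5074 0.003 ]
yel 722 [519.4, 339.1] [476, 331, 88, 17] [0.642  0.6344 0.04  ] [0.6674 0.6733 0.003 ]
yel 697 [317.1, 138.2] [295, 120, 48, 43] [0.4126 0.2271 0.04  ] [0.4168 0.2282 0.003 ]
yel 646 [299.1, 342.0] [245, 337, 109, 11] [0.7419 0.2847 0.04  ] [0.7765 0.2912 0.003 ]
yel 298 [437.9, 293.9] [426, 269, 20, 51] [0.5953 0.4713 0.04  ] [0.6163 0.4951 0.003 ]
or 1331 [361.2, 341.0] [252, 330, 209, 19] [0.6329 0.3442 0.133 ] [0.6701 0.3623 0.09  ]
or 926 [511.2, 339.3] [458, 330, 107, 19] [0.5812 0.5269 0.133 ] [0.6111 0.5706 0.09  ]
or 702 [115.7, 238.9] [97, 226, 38, 30] [0.5685 0.0352 0.133 ] [0.5966 0.0099 0.09  ]
or 666 [324.0, 157.5] [311, 140, 27, 34] [0.4193 0.2362 0.133 ] [0.4265 0.2392 0.09  ]
or 281 [414.3, 168.0] [404, 157, 32, 33] [0.4055 0.3298 0.133 ] [0.4108 0.3459 0.09  ]
or 139 [201.0, 279.1] [191, 268, 21, 25] [0.5954 0.135  0.133 ] [0.6274 0.1237 0.09  ]
```

View pics/w7.png

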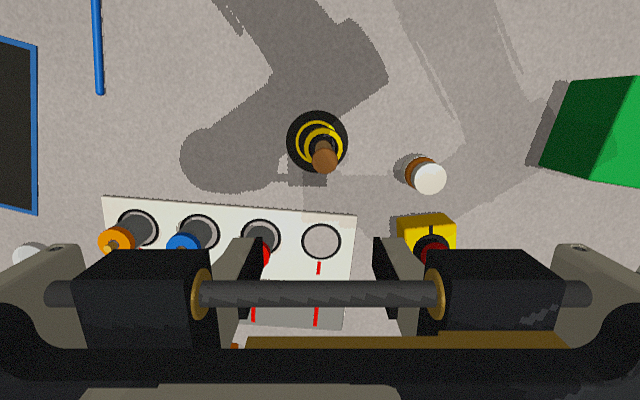

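The rest disc is centred at about (317,141). The mallet knob is at (325,160) with its head around (319,145). The jar's cap is at (430,180).

```bash
python3 - <<'E'
from h import *
c=dict(np.load("w7.npz"));T=cam(c,c)
H=hsv(c);m=((H[...,2]<60)|(mask(c,"yellow")>0)|(mask(c,"orange",60,40)>0)).astype(np.uint8); m[:100]=0;m[200:]=0;m[:,:270]=0;m[:,365:]=0
m=cv2.morphologyEx(m,cv2.MORPH_OPEN,np.ones((3,3),np.uint8))
b=blobs(m)[0]; print(b)
cs,_=cv2.findContours(m,0,1); k=cv2.convexHull(max(cs,key=cv2.contourArea)); top=np.array([q for q in k if q[0][1]<150]); P=np.array([onz(c,T,q[0],.003)[:2] for q in top])
A=np.c_[2*P,np.ones(len(P))]; s=np.linalg.lstsq(A,(P**2).sum(1),rcond=None)[0]; print("rest",s[:2].round(4),"R",np.sqrt(s[2]+s[0]**2+s[1]**2))
# knob: lowest circle of wooden blob
w=mask(c,"orange",60,30); w[:140]=0; w[190:]=0; w[:,:300]=0; w[:,345:]=0
ys,xs=np.where(w); print(ys.max(),xs[ys>155].min(),xs[ys>155].max())
u=(xs[ys>155].min()+xs[ys>155].max())/2; r_=(xs[ys>155].max()-xs[ys>155].min()+1)/2
p=onz(c,T,(u,ys.max()+.5-r_),.131); print("knob",u,r_,p.round(4)); plan(c,p,.1)
E
```

```text
(3005, [316.4, 141.6], [286, 111, 62, 63])
rest [0.4224 0.2287] R 0.044285509864094096
173 301 337
knob 319.0 18.5 [0.4185 0.2307 0.131 ]
at [0.4492 0.2365 0.3033] yaw -165.0 | turn wz deg 0.0 units 0.0 | shift mm x 31.2 y 2.3 z 203.3
```

```bash
python3 -m pendant '[[[0.7,0.2,0.5,0,0,0,0.5],[0.69,0.18,0.5,0,0,0,0.5],[0,0,1,0,0,0,0.5],[0,0,1,0,0,0,0.5],[0,0,1,0,0,0,0.5],[0,0,1,0,0,0,0.5],[0,0,1,0,0,0,0.5],[0,0,1,0,0,0,0.5]]]' | tail -5
python3 -m pendant '[[[0,0,1,0,0,0,0.5],[0,0,1,0,0,0,0.5],[0,0,0.8,0,0,0,0.5],[0,0,0.45,0,0,0,0.5],[0,0,0,0,0,0,0.5],[0,0,0,0,0,0,-1],[0,0,0,0,0,0,-1],[0,0,0,0,0,0,-1]]]' 15 | tail -5
python3 -m pendant '[[[0,0,0,0,0,0,-1],[0,0,0,0,0,0,-1],[0,0,0,0,0,0,-1],[0,0,0,0,0,0,-1],[0,0,0,0,0,0,-1],[0,0,0,0,0,0,-1],[0,0,0,0,0,0,-1],[0,0,0,0,0,0,-1]]]' 50
```

```text
tcp_pos: [0.4204, 0.2365, 0.1629]
eef_rot: [180.0, 0.0, -165.0]
contact_force: [-0.8, -0.1, 0.7]
gripper_width: 0.0656
gripper_force: 0.0
tcp_pos: [0.4206, 0.2369, 0.0993]
eef_rot: [180.0, 0.1, -165.0]
contact_force: [0.7, 0.2, 0.0]
gripper_width: 0.0466
gripper_force: 0.0
time_s: 45.45
tcp_pos: [0.4204, 0.2365, 0.0986]
eef_rot: [-180.0, 0.0, -165.0]
contact_force: [-0.4, -1.3, 3.3]
gripper_width: 0.0213
gripper_force: 50.0
```

```bash
python3 -m pendant '[[[0,0,-0.5,0,0,0,-1],[0,0,-1,0,0,0,-1],[0,0,-1,0,0,0,-1],[0,0,-1,0,0,0,-1],[0,0,-1,0,0,0,-1],[0,0,-1,0,0,0,-1],[0,0,-0.5,0,0,0,-1],[0,0,0,0,0,0,-1]]]' | tail -5
python3 -m pendant '[[[-0.92,-0.6,0,0,0,0,-1],[-0.92,-0.6,0,0,0,0,-1],[-0.92,-0.6,0,0,0,0,-1],[-0.92,-0.6,0,0,0,0,-1],[-0.92,-0.6,0,0,0,0,-1],[-0.92,-0.6,0,0,0,0,-1],[-0.92,-0.6,0,0,0,0,-1],[-0.92,-0.6,0,0,0,0,-1]]]' | tail -5
python3 -m pendant '[[[0,0,0,0,0,0,-1],[0,0,0,0,0,0,-1],[0,0,0,0,0,0,-1],[0,0,0,0,0,0,-1],[0,0,0,0,0,0,-1],[0,0,0,0,0,0,-1],[0,0,0,0,0,0,-1],[0,0,0,0,0,0,-1]]]' | tail -5
python3 - <<'E'
from h import *
for n in("side",):
    c,T,st=shot(n,save="side2")
    for k,p in(("orange",(.62,-.0065)),("blue",(.6035,.087)),("red",(.587,.1805))): print(n,k,can(c,T,k,p,.07))
    plan(st,(.588,.180),.2)
    cv2.imwrite("pics/side2.png",cv2.resize(c["frame"][150:330,200:380],None,fx=3,fy=3))
E
```

```text
tcp_pos: [0.4206, 0.2369, 0.2198]
eef_rot: [179.9, 0.1, -165.0]
contact_force: [0.2, 0.2, -2.9]
gripper_width: 0.0213
gripper_force: 50.0
tcp_pos: [0.5875, 0.1813, 0.2166]
eef_rot: [-180.0, -0.2, -165.0]
contact_force: [-0.4, 0.6, -3.1]
gripper_width: 0.0212
gripper_force: 50.0
tcp_pos: [0.5873, 0.182, 0.2187]
eef_rot: [180.0, 0.0, -165.0]
contact_force: [1.0, 0.4, -3.8]
gripper_width: 0.0215
gripper_force: 50.0
side orange (array([ 0.6178, -0.0046]), -7.3, 0.0533, 5)
side blue (array([0.602 , 0.0852]), 0.0, 0.0516, 0)
side red (array([0.5866, 0.1822]), 0.0, 0.0514, 0)
at [0.5873 0.182  0.2187] yaw -165.0 | turn wz deg 0.0 units 0.0 | shift mm x -0.1 y -2.1 z 18.7
```

View pics/side2.png

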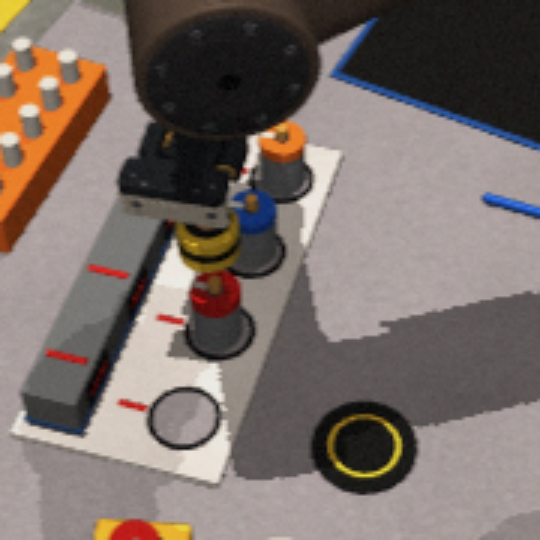

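The side crop shows the three cans on their pads, with the mallet held over red at (210,240). The empty rest is centred at (365,447). Striking red.

```bash
python3 -m pendant '[[[0,-0.05,0.6,0,0,0,-1],[0,0,1,0,0,0,-1],[0,0,0.95,0,0,0,-1],[0,0,0,0,0,0,-1],[0,0,0,0,0,0,-1],[0,0,0,0,0,0,-1],[0,0,0,0,0,0,-1],[0,0,0,0,0,0,-1]]]'
```

```text
time_s: 48.7
tcp_pos: [0.5881, 0.1811, 0.1679]
eef_rot: [180.0, 0.1, -165.0]
contact_force: [2.4, -0.5, 1.8]
gripper_width: 0.0218
gripper_force: 50.0
```

```bash
python3 -m pendant '[[[0,0,0.12,0,0,0,-1],[0,0,0,0,0,0,-1],[0,0,0,0,0,0,-1],[0,0,0,0,0,0,-1],[0,0,0,0,0,0,-1],[0,0,0,0,0,0,-1],[0,0,0,0,0,0,-1],[0,0,0,0,0,0,-1]]]'
```

```text
time_s: 49.5
tcp_pos: [0.589, 0.1813, 0.1674]
eef_rot: [-180.0, 0.2, -164.9]
contact_force: [1.4, 0.0, 11.5]
gripper_width: 0.0212
gripper_force: 50.0
```

```bash
python3 -m pendant '[[[0,0,-0.6,0,0,0,-1],[0,0,-1,0,0,0,-1],[0,0,-1,0,0,0,-1],[0.1,-0.96,0,0,0,0,-1],[0.1,-0.96,0,0,0,0,-1],[0.1,-0.96,0,0,0,0,-1],[0.1,-0.96,0,0,0,0,-1],[0.1,-0.96,0,0,0,0,-1]]]' | tail -1
python3 -m pendant '[[[0,0,0,0,0,0,-1],[0,0,0,0,0,0,-1],[0,0,0,0,0,0,-1],[0,0,0,0,0,0,-1],[0,0,0,0,0,0,-1],[0,0,0,0,0,0,-1],[0,0,0,0,0,0,-1],[0,0,0,0,0,0,-1]]]' | tail -5
python3 - <<'E'
from h import *
c,T,st=shot("side"); plan(st,(.6025,.0857),.1665)
print(can(c,T,"red",(.587,.1805),.07)); print("rest",onz(c,T,(321.7,299),.003))
c,T,st=shot("scene");print(can(c,T,"blue",(.602,.0859),.07))
E
```

```text
gripper_force: 50.0
tcp_pos: [0.6028, 0.0858, 0.2171]
eef_rot: [180.0, -0.0, -165.0]
contact_force: [0.6, 0.4, -3.2]
gripper_width: 0.0213
gripper_force: 50.0
at [0.6028 0.0858 0.2171] yaw -165.0 | turn wz deg 0.0 units 0.0 | shift mm x 0.3 y -0.0 z 50.6
(array([0.6054, 0.1804]), -8.3, 0.0518, 6)
rest [0.42074462 0.22712444 0.003     ]
(array([0.6099, 0.0946]), 0.0, 0.0521, 0)
```

```bash
python3 - <<'E'
from h import *
c,T,st=shot("side"); cv2.imwrite("pics/side3.png",cv2.resize(c["frame"][170:310,200:380],None,fx=4,fy=4))
E
```

```text
(no output)
```

View pics/side3.png

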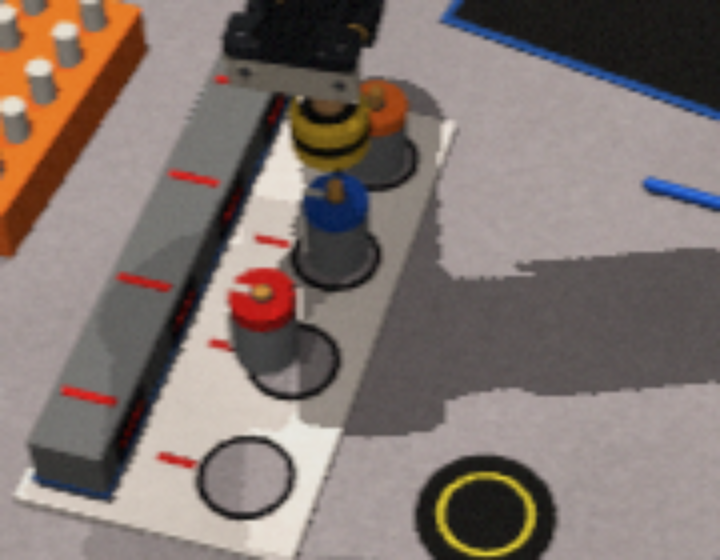

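The side crop shows red shifted about 2 cm toward the block at (263,320) with its pin in. That looks like the announced disturbance, and I'll mend it after the mallet work. Blue (335,230) and orange (385,130) are on their pads.

```bash
python3 -m pendant '[[[0,0,0.6,0,0,0,-1],[0,0,1,0,0,0,-1],[0,0,1,0,0,0,-1],[0,0,0,0,0,0,-1],[0,0,0,0,0,0,-1],[0,0,0,0,0,0,-1],[0,0,0,0,0,0,-1],[0,0,0,0,0,0,-1]]]'
python3 -c "
from h import *
c,T,st=shot('side'); print(can(c,T,'blue',(.602,.0859),.07))"
```

```text
time_s: 52.05
tcp_pos: [0.6033, 0.0857, 0.1654]
eef_rot: [-180.0, 0.1, -165.0]
contact_force: [1.5, 0.6, 2.5]
gripper_width: 0.0216
gripper_force: 50.0
None
```

```bash
python3 -m pendant '[[[0,0,0.12,0,0,0,-1],[0,0,0,0,0,0,-1],[0,0,0,0,0,0,-1],[0,0,0,0,0,0,-1],[0,0,-0.7,0,0,0,-1],[0,0,-1,0,0,0,-1],[0,0,-1,0,0,0,-1],[0,0,0,0,0,0,-1]]]'
python3 -c "
from h import *
c,T,st=shot('side'); print(can(c,T,'blue',(.602,.0859),.07)); print(can(c,T,'red',(.602,.1805),.07)); plan(st,(.6176,-.004),.165)
cv2.imwrite('pics/side4.png',cv2.resize(c['frame'][170:270,250:350],None,fx=5,fy=5))"
```

```text
time_s: 52.9
tcp_pos: [0.6032, 0.0857, 0.2191]
eef_rot: [180.0, 0.1, -165.0]
contact_force: [0.6, -0.2, -3.2]
gripper_width: 0.0216
gripper_force: 50.0
(array([0.6031, 0.0858]), 0.0, 0.0508, 0)
(array([0.6054, 0.1804]), -8.3, 0.0518, 6)
at [0.6032 0.0857 0.2191] yaw -165.0 | turn wz deg 0.0 units 0.0 | shift mm x 9.3 y -90.3 z 54.1
```

View pics/side4.png

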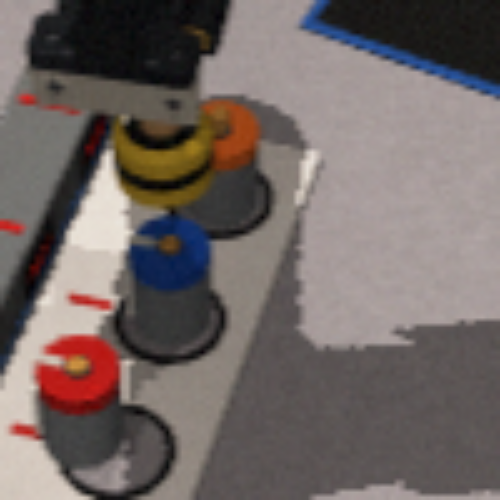

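Blue stayed on its pad with its pin down, only a short stub proud at (170,243). Next is orange.

```bash
python3 -m pendant '[[[0.1,-0.9,0,0,0,0,-1],[0.1,-0.9,0,0,0,0,-1],[0.1,-0.9,0,0,0,0,-1],[0.1,-0.9,0,0,0,0,-1],[0.07,-0.91,0,0,0,0,-1],[0,0,0,0,0,0,-1],[0,0,0,0,0,0,-1],[0,0,0,0,0,0,-1]]]' | tail -5
python3 -m pendant '[[[0,0,0.75,0,0,0,-1],[0,0,1,0,0,0,-1],[0,0,1,0,0,0,-1],[0,0,0,0,0,0,-1],[0,0,0,0,0,0,-1],[0,0,0,0,0,0,-1],[0,0,0,0,0,0,-1],[0,0,0,0,0,0,-1]]]'
python3 -m pendant '[[[0,0,0.12,0,0,0,-1],[0,0,0,0,0,0,-1],[0,0,0,0,0,0,-1],[0,0,0,0,0,0,-1],[0,0,0,0,0,0,-1],[0,0,0,0,0,0,-1],[0,0,0,0,0,0,-1],[0,0,0,0,0,0,-1]]]'
```

```text
tcp_pos: [0.6166, -0.0039, 0.2159]
eef_rot: [180.0, -0.1, -165.0]
contact_force: [0.1, 1.9, -2.5]
gripper_width: 0.0215
gripper_force: 50.0
time_s: 54.55
tcp_pos: [0.6181, -0.0034, 0.1626]
eef_rot: [-180.0, 0.1, -164.9]
contact_force: [2.2, 2.6, 5.2]
gripper_width: 0.0212
gripper_force: 50.0
time_s: 55.35
tcp_pos: [0.6188, -0.0033, 0.1623]
eef_rot: [-180.0, 0.3, -164.9]
contact_force: [-1.4, 3.7, 18.3]
gripper_width: 0.0214
gripper_force: 50.0
```

```bash
python3 -m pendant '[[[0,0,-1,0,0,0,-1],[0,0,-1,0,0,0,-1],[0,0,-1,0,0,0,-1],[0,0,0,0,0,0,-1],[0,0,0,0,0,0,-1],[0,0,0,0,0,0,-1],[0,0,0,0,0,0,-1],[0,0,0,0,0,0,-1]]]' | tail -5
python3 -c "
from h import *
from plant import r
plan(r.get_state(),(.4215,.228),.093)
for n in ('side','scene'):
    c,T,st=shot(n)
    for k,p in(('orange',(.62,-.0065)),('blue',(.6035,.087)),('red',(.60,.1805))): print(n,k,can(c,T,k,p,.07))"
```

```text
tcp_pos: [0.6167, -0.004, 0.2183]
eef_rot: [180.0, -0.1, -165.0]
contact_force: [-0.4, -0.0, -3.5]
gripper_width: 0.0212
gripper_force: 50.0
at [ 0.6167 -0.004   0.2183] yaw -165.0 | turn wz deg 0.0 units 0.0 | shift mm x 128.4 y 274.7 z 125.3
side orange (array([ 0.6178, -0.0046]), 0.0, 0.0533, 0)
side blue (array([0.6031, 0.0858]), 0.0, 0.0508, 0)
side red (array([0.6066, 0.181 ]), -11.1, 0.0527, 7)
scene orange (array([ 6.257e-01, -1.000e-04]), 0.0, 0.0569, 0)
scene blue (array([0.6103, 0.0896]), 0.0, 0.056, 0)
scene red (array([0.6148, 0.1823]), -4.4, 0.0562, 8)
```

```bash
python3 -m pendant '[[[0.46,0.98,0,0,0,0,-1],[0.46,0.98,0,0,0,0,-1],[0.46,0.98,0,0,0,0,-1],[0.46,0.98,0,0,0,0,-1],[0.46,0.98,0,0,0,0,-1],[0.46,0.98,0,0,0,0,-1],[0.46,0.98,0,0,0,0,-1],[0.46,0.98,0,0,0,0,-1]]]' | tail -1
python3 -m pendant '[[[0.46,0.98,0,0,0,0,-1],[0.46,0.98,0,0,0,0,-1],[0.46,0.98,0,0,0,0,-1],[0.46,0.98,0,0,0,0,-1],[0.46,0.98,0,0,0,0,-1],[0.46,0.98,0,0,0,0,-1],[0,0,0,0,0,0,-1],[0,0,0,0,0,0,-1]]]' | tail -5
python3 -m pendant '[[[0,0,1,0,0,0,-1],[0,0,1,0,0,0,-1],[0,0,1,0,0,0,-1],[0,0,1,0,0,0,-1],[0,0,1,0,0,0,-1],[0,0,0.75,0,0,0,-1],[0,0,0.1,0,0,0,-1],[0,0,0,0,0,0,-1]]]' | tail -5
python3 -m pendant '[[[0,0,0.1,0,0,0,-1],[0,0,0,0,0,0,-1],[0,0,0.1,0,0,0,-1],[0,0,0,0,0,0,-1],[0,0,0.1,0,0,0,-1],[0,0,0,0,0,0,-1],[0,0,0,0,0,0,-1],[0,0,0,0,0,0,-1]]]' | tail -5
```

```text
gripper_force: 50.0
tcp_pos: [0.4215, 0.228, 0.2195]
eef_rot: [180.0, 0.0, -164.9]
contact_force: [-0.8, 0.1, -3.1]
gripper_width: 0.0213
gripper_force: 50.0
tcp_pos: [0.422, 0.2273, 0.1023]
eef_rot: [-180.0, -0.0, -165.0]
contact_force: [0.3, -0.4, -2.6]
gripper_width: 0.0214
gripper_force: 50.0
tcp_pos: [0.4216, 0.2277, 0.0964]
eef_rot: [-180.0, 0.0, -165.0]
contact_force: [1.0, -0.1, -3.7]
gripper_width: 0.0211
gripper_force: 50.0
```

```bash
python3 -m pendant '[[[0,0,0.1,0,0,0,-1],[0,0,0,0,0,0,-1],[0,0,0.1,0,0,0,-1],[0,0,0,0,0,0,-1],[0,0,0.05,0,0,0,-1],[0,0,0,0,0,0,-1],[0,0,0,0,0,0,-1],[0,0,0,0,0,0,-1]]]' | tail -5
```

```text
tcp_pos: [0.4219, 0.2279, 0.0924]
eef_rot: [180.0, 0.1, -164.9]
contact_force: [-4.5, -2.7, 12.6]
gripper_width: 0.0212
gripper_force: 50.0
```

```bash
python3 -m pendant '[[[0,0,-0.05,0,0,0,-1],[0,0,0,0,0,0,-1],[0,0,0,0,0,0,0.4],[0,0,0,0,0,0,0.4],[0,0,0,0,0,0,0.4],[0,0,0,0,0,0,0.4],[0,0,0,0,0,0,0.4],[0,0,0,0,0,0,0.4]]]' 20 | tail -5
python3 -m pendant '[[[0,0,-0.3,0,0,0,0.4],[0,0,-0.5,0,0,0,0.4],[0,0,-1,0,0,0,0.4],[0,0,-1,0,0,0,0.4],[0,0,-1,0,0,0,0.4],[0,0,-1,0,0,0,0.4],[-0.95,-0.47,-1,0,0,0,0.4],[-0.95,-0.47,-1,0,0,0,0.4]]]' | tail -1
python3 -m pendant '[[[-0.95,-0.47,-1,0,0,0,1],[-0.95,-0.47,-1,0,0,0,1],[-0.95,-0.47,0,0,0,0,1],[-0.95,-0.47,0,0,0,0,1],[-0.95,-0.47,0,0,0,0,1],[-0.95,-0.47,0,0,0,0,1],[-0.95,-0.47,0,0,0,0,1],[-0.95,-0.47,0,0,0,0,1]]]' | tail -1
python3 -m pendant '[[[0,0,0,0,0,0,1],[0,0,0,0,0,0,1],[0,0,0,0,0,0,1],[0,0,0,0,0,0,1],[0,0,0,0,0,0,1],[0,0,0,0,0,0,1],[0,0,0,0,0,0,1],[0,0,0,0,0,0,1]]]' | tail -5
python3 - <<'E'
from h import *
c,T,st=shot(save="w8"); np.savez("w8.npz",**c,tcp_pos=st["tcp_pos"],eef_rot=st["eef_rot"])
for k,p in(("orange",(.62,-.0065)),("blue",(.6035,.087)),("red",(.606,.1805))):
    q=can(c,T,k,p,.07); print(k,q,q and stripe(c,T,q[0],.07))
plan(st,(.606,.181),.057)
for a,ce,b in blobs(mask(c,"yellow"),80)[:6]: print("yel",a,ce,b,onz(c,T,ce,.04).round(4))
E
```

```text
tcp_pos: [0.4217, 0.2277, 0.0923]
eef_rot: [180.0, 0.0, -165.0]
contact_force: [0.5, -0.6, -0.5]
gripper_width: 0.0604
gripper_force: 0.0
gripper_force: 0.0
gripper_force: 0.0
tcp_pos: [0.6294, 0.1862, 0.2684]
eef_rot: [180.0, 0.0, -165.0]
contact_force: [-0.6, -0.2, 0.4]
gripper_width: 0.0873
gripper_force: 0.0
orange (array([ 0.6172, -0.0022]), 2.3, 0.0492, 62) ('line yaw', 17.3, 'offset of line mm', np.float64(-3.9), 68)
blue (array([0.6022, 0.0864]), 8.9, 0.0458, 58) ('line yaw', 12.3, 'offset of line mm', np.float64(-0.9), 63)
red (array([0.6078, 0.1806]), 7.6, 0.0473, 60) ('line yaw', 1.3, 'offset of line mm', np.float64(1.6), 60)
at [0.6294 0.1862 0.2684] yaw -165.0 | turn wz deg 0.0 units 0.0 | shift mm x 24.0 y 1.0 z 211.4
yel 3418 [518.9, 135.9] [484, 104, 90, 70] [0.5237 0.4084 0.04  ]
yel 1268 [400.5, 341.4] [290, 331, 213, 17] [0.8489 0.376  0.04  ]
yel 930 [398.5, 17.3] [372, 0, 59, 37] [0.4433 0.2267 0.04  ]
yel 751 [547.6, 338.7] [501, 331, 96, 17] [0.7868 0.5884 0.04  ]
yel 350 [478.0, 294.9] [461, 269, 27, 51] [0.7425 0.4546 0.04  ]
yel 285 [156.9, 292.4] [148, 269, 25, 51] [0.8567 0.0123 0.04  ]
```

View pics/w8.png

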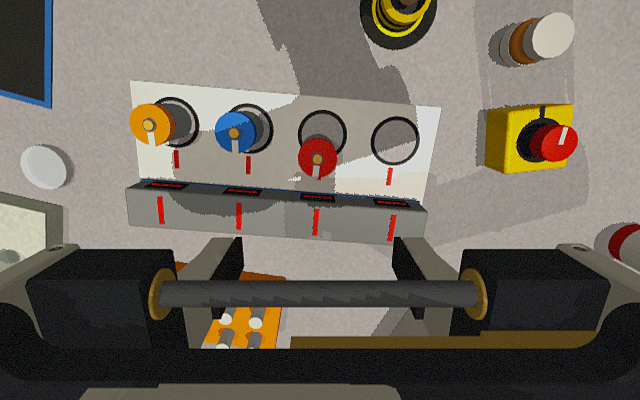

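The last view shows red at (317,158) off its pad ring at (323,132) with its label still toward the block. Blue (235,132) and orange (150,124) are on their pads and all pins are down. The mallet is on its rest (400,15). I'll lift red slightly and shift it back.

```bash
python3 -m pendant '[[[0.6,0,1,0,0,0,0.45],[0.52,0,1,0,0,0,0.45],[0,0,1,0,0,0,0.45],[0,0,1,0,0,0,0.45],[0,0,1,0,0,0,0.45],[0,0,1,0,0,0,0.45],[0,0,1,0,0,0,0.45],[0,0,1,0,0,0,0.45]]]' | tail -5
python3 -m pendant '[[[0,0,1,0,0,0,0.45],[0,0,1,0,0,0,0.45],[0,0,0.5,0,0,0,0.45],[0,0,0,0,0,0,0.45],[0,0,0,0,0,0,-1],[0,0,0,0,0,0,-1],[0,0,0,0,0,0,-1],[0,0,0,0,0,0,-1]]]' 15 | tail -5
python3 -m pendant '[[[0,0,0,0,0,0,-1],[0,0,-0.4,0,0,0,-1],[0.5,0.15,0,0,0,-0.6,-1],[0.5,0.14,0,0,0,-0.6,-1],[0,0,0,0,0,0,-1],[0,0,0,0,0,0,-1],[0,0,0.2,0,0,0,-1],[0,0,0,0,0,0,-1]]]'
python3 -c "
from h import *
from plant import r
plan(r.get_state(),(.5865,.181),.058)"
```

```text
tcp_pos: [0.6079, 0.1804, 0.1076]
eef_rot: [180.0, 0.0, -165.0]
contact_force: [0.6, 1.2, -0.1]
gripper_width: 0.0634
gripper_force: 0.0
tcp_pos: [0.6084, 0.1807, 0.0594]
eef_rot: [180.0, 0.1, -165.0]
contact_force: [-1.4, 0.4, 3.7]
gripper_width: 0.0436
gripper_force: 15.0
time_s: 65.9
tcp_pos: [0.587, 0.1802, 0.0617]
eef_rot: [-180.0, -0.0, -160.2]
contact_force: [-0.9, -0.4, -2.7]
gripper_width: 0.0435
gripper_force: 15.0
at [0.587  0.1802 0.0617] yaw -160.2 | turn wz deg 0.0 units 0.0 | shift mm x 0.2 y 0.9 z 3.7
```

```bash
python3 -m pendant '[[[0,0,0.12,0,0,0,-1],[0,0,0,0,0,0,-1],[0,0,0,0,0,0,0.4],[0,0,0,0,0,0,0.4],[0,0,0,0,0,0,0.4],[0,0,-0.7,0,0,0,0.4],[0,0,-1,0,0,0,0.4],[0,0,-1,0,0,0,0.4]]]' | tail -5
python3 -m pendant '[[[0,0,-1,0,0,-1,0.4],[0,0,-1,0,0,-1,0.4],[0,0,-1,0,0,-1,0.4],[0,0,-1,0,0,-1,0.4],[0,0,-1,0,0,-1,0.4],[0,0,-1,0,0,-1,0.4],[0,0,0,0,0,-1,0.4],[0,0,0,0,0,-1,0.4]]]' | tail -1
python3 -m pendant '[[[0,0,0,0,0,-1,0.4],[0,0,0,0,0,-1,0.4],[0,0,0,0,0,-1,0.4],[0,0,0,0,0,-1,0.4],[0,0,0,0,0,-1,0.4],[0,0,0,0,0,-1,0.4],[0,0,0,0,0,-1,0.4],[0,0,0,0,0,-1,0.4]]]' | tail -1
python3 -m pendant '[[[0,0,0,0,0,-1,0.4],[0,0,0,0,0,-0.5,0.4],[-0.9,0.25,0,0,0,0,0.4],[-0.9,0.25,0,0,0,0,0.4],[-0.9,0.25,0,0,0,0,0.4],[-0.9,0.25,0,0,0,0,0.4],[-0.9,0.25,0,0,0,0,0.4],[-0.9,0.25,0,0,0,0,0.4]]]' | tail -6
python3 - <<'E'
from h import *
c,T,st=shot(); plan(st,(.5215,.425),.2)
c,T,st=shot("side")
for k,p in(('orange',(.62,-.0065)),('blue',(.6035,.087)),('red',(.59,.1805))): print(k,can(c,T,k,p,.07))
E
```

```text
tcp_pos: [0.5871, 0.1804, 0.1155]
eef_rot: [-180.0, 0.0, -160.2]
contact_force: [0.9, -0.3, -0.1]
gripper_width: 0.0617
gripper_force: 0.0
gripper_force: 0.0
gripper_force: 0.0
time_s: 69.1
tcp_pos: [0.5567, 0.2904, 0.2339]
eef_rot: [180.0, -0.0, -90.1]
contact_force: [0.6, 1.0, -0.6]
gripper_width: 0.0615
gripper_force: 0.0
at [0.5567 0.2904 0.2339] yaw -90.1 | turn wz deg 0.0 units 0.0 | shift mm x -134.6 y 35.6 z 33.9
orange None
blue None
red None
```

```bash
python3 -m pendant '[[[-0.95,0.25,0,0,0,0,0.4],[-0.95,0.25,0,0,0,0,0.4],[-0.95,0.25,0,0,0,0,0.4],[-0.95,0.25,0,0,0,0,0.4],[-0.95,0.25,0,0,0,0,0.4],[-0.95,0.25,0,0,0,0,0.4],[0,0,0,0,0,0,0.4],[0,0,0,0,0,0,0.4]]]' | tail -1
python3 - <<'E'
from h import *
c,T,st=shot(); plan(st,(.5215,.425),.079); np.savez("w9.npz",**c,tcp_pos=st["tcp_pos"],eef_rot=st["eef_rot"])
for a,ce,b in blobs(mask(c,"red"),80)[:6]: print("red",a,ce,b,onz(c,T,ce,.082).round(4))
E
```

```text
gripper_force: 0.0
at [0.5273 0.4034 0.2336] yaw -90.1 | turn wz deg 0.0 units 0.0 | shift mm x -21.6 y 5.9 z 154.6
red 1079 [320.4, 206.6] [303, 187, 38, 40] [0.524  0.4222 0.082 ]
red 274 [257.0, 328.2] [237, 322, 39, 15] [0.5981 0.5733 0.082 ]
red 270 [167.9, 71.5] [149, 65, 38, 14] [0.6593 0.2949 0.082 ]
red 116 [236.5, 66.2] [225, 62, 23, 9] [0.5981 0.2907 0.082 ]
red 86 [202.4, 68.1] [197, 49, 12, 39] [0.6284 0.2922 0.082 ]
```

```bash
python3 -m pendant '[[[-0.5,0.12,1,0,0,0,0.4],[-0.5,0.1,1,0,0,0,0.4],[0,0,1,0,0,0,0.4],[0,0,1,0,0,0,0.4],[0,0,1,0,0,0,0.4],[0,0,1,0,0,0,0.4],[0,0,0.8,0,0,0,0.4],[0,0,0.5,0,0,0,0.4]]]' | tail -1
python3 -m pendant '[[[0,0,0.4,0,0,0,0.4],[0,0,0,0,0,0,0.4],[0,0,0,0,0,0,-1],[0,0,0,0,0,0,-1],[0,0,0,0,0,0,-1],[0,0,0,0,0,0,-1],[0,0,0,0,0,0,-1],[0,0,0,0,0,0,-1]]]' 10
```

```text
gripper_force: 0.0
time_s: 71.65
tcp_pos: [0.5234, 0.4228, 0.0803]
eef_rot: [-180.0, 0.0, -90.2]
contact_force: [-1.1, 2.0, 1.2]
gripper_width: 0.0395
gripper_force: 10.0
```

```bash
python3 -m pendant '[[[0,0,0,0,0,1,-1],[0,0,0,0,0,1,-1],[0,0,0,0,0,1,-1],[0,0,0,0,0,1,-1],[0,0,0,0,0,1,-1],[0,0,0,0,0,1,-1],[0,0,0,0,0,1,-1],[0,0,0,0,0,1,-1]]]' 15 | tail -5
python3 -m pendant '[[[0,0,0,0,0,1,-1],[0,0,0,0,0,1,-1],[0,0,0,0,0,1,-1],[0,0,0,0,0,1,-1],[0,0,0,0,0,1,-1],[0,0,0,0,0,1,-1],[0,0,0,0,0,1,-1],[0,0,0,0,0,1,-1]]]' | tail -5
python3 -m pendant '[[[0,0,0,0,0,1,-1],[0,0,0,0,0,1,-1],[0,0,0,0,0,1,-1],[0,0,0,0,0,1,-1],[0,0,0,0,0,0.5,-1],[0,0,0,0,0,0,-1],[0,0,0,0,0,0,-1],[0,0,0,0,0,0,-1]]]' | tail -5
python3 -c "
from plant import r
s=r.get_state();print(s['moment'],s['joints'])"
```

```text
tcp_pos: [0.5221, 0.4232, 0.0797]
eef_rot: [179.9, -0.0, -122.3]
contact_force: [-8.0, 3.1, 1.9]
gripper_width: 0.0394
gripper_force: 15.0
tcp_pos: [0.5213, 0.4242, 0.0796]
eef_rot: [179.9, -0.1, -154.3]
contact_force: [-11.7, 7.6, 2.6]
gripper_width: 0.0397
gripper_force: 15.0
tcp_pos: [0.5224, 0.4251, 0.0802]
eef_rot: [179.8, 0.0, -172.1]
contact_force: [-7.8, 9.1, 1.4]
gripper_width: 0.0397
gripper_force: 15.0
[3.12702943 2.74856254 0.30321994] [ 5.56241201e+01  2.82770212e+01 -1.07592207e+01 -1.36381526e-01
 -5.07977307e+01 -1.37636174e+02]
```

```bash
python3 -m pendant '[[[0,0,0,0,0,0,0.4],[0,0,0,0,0,0,0.4],[0,0,0,0,0,0,0.4],[0,0,0,0,0,0,0.4],[0,0,-0.5,0,0,0,0.4],[0,0,-1,0,0,0,0.4],[0,0,-1,0,0,0,0.4],[0,0,-1,0,0,0,0.4]]]' | tail -5
python3 -m pendant '[[[-0.5,0,-1,0,0,0,0.4],[-0.5,0,-1,0,0,0,0.4],[-0.4,0,-1,0,0,0,0.4],[0,0,-1,0,0,0,0.4],[0,0,-1,0,0,0,0.4],[0,0,-1,0,0,0,0.4],[0,0,-1,0,0,0,0.4],[0,0,-1,0,0,0,0.4]]]' | tail -5
python3 - <<'E'
from h import *
def pointer(c,T):
    b=min(blobs(mask(c,"red"),150),key=lambda b:np.hypot(*(onz(c,T,b[1],.082)[:2]-[.522,.4245])))
    x,y,w,h=b[2]; H=hsv(c); ys,xs=np.where((H[y:y+h,x:x+w,1]<90)&(H[y:y+h,x:x+w,2]>130))
    P=np.array([onz(c,T,(x+u,y+v),.082)[:2] for u,v in zip(xs,ys)])-onz(c,T,b[1],.082)[:2]; P=P[np.hypot(*P.T)<.018]; m=P.mean(0)
    print("cap",b,len(P),m.round(4),"pointer deg",np.degrees(np.arctan2(m[1],m[0])).round(1))
c=dict(np.load("w6.npz")); pointer(c,cam(c,c))
c,T,st=shot(save="w10"); pointer(c,T)
for a,ce,b in blobs(mask(c,"yellow"),80)[:6]: print("yel",a,ce,b,onz(c,T,ce,.04).round(4))
for n in("side","scene"):
    c,T,st=shot(n)
    for k,p in(('orange',(.62,-.0065)),('blue',(.6035,.087)),('red',(.59,.1805))): print(n,k,can(c,T,k,p,.07))
E
```

```text
tcp_pos: [0.5236, 0.4224, 0.1515]
eef_rot: [180.0, 0.0, -172.2]
contact_force: [0.1, -0.3, 0.1]
gripper_width: 0.0616
gripper_force: 0.0
tcp_pos: [0.5512, 0.4259, 0.3117]
eef_rot: [180.0, 0.0, -172.2]
contact_force: [0.1, 0.9, -0.3]
gripper_width: 0.0612
gripper_force: 0.0
cap (798, [323.3, 154.7], [307, 138, 33, 33]) 65 [-0.008  -0.0013] pointer deg -171.0
cap (773, [319.5, 148.5], [304, 132, 33, 33]) 64 [-0.0035  0.0087] pointer deg 112.2
yel 1966 [319.9, 142.9] [287, 110, 66, 68] [0.5205 0.426  0.04  ]
yel 1304 [481.7, 339.6] [400, 331, 163, 18] [0.8093 0.7421 0.04  ]
yel 1244 [184.8, 44.9] [151, 15, 57, 57] [0.4251 0.2456 0.04  ]
yel 785 [333.2, 342.0] [265, 336, 135, 12] [0.8481 0.4946 0.04  ]
yel 272 [201.9, 294.6] [195, 269, 19, 51] [0.7834 0.2731 0.04  ]
yel 242 [433.5, 294.0] [424, 269, 17, 47] [0.7324 0.6385 0.04  ]
side orange None
side blue None
side red None
scene orange (array([ 0.6263, -0.0014]), -4.7, 0.0569, 6)
scene blue (array([0.6097, 0.0883]), -0.6, 0.0533, 9)
scene red (array([0.5932, 0.184 ]), -10.9, 0.0556, 8)
```

```bash
python3 -m pendant '[[[-0.1,-0.96,0,0,0,0,0.4],[-0.1,-0.96,0,0,0,0,0.4],[-0.1,-0.96,0,0,0,0,0.4],[-0.1,-0.96,0,0,0,0,0.4],[-0.1,-0.96,0,0,0,0,0.4],[-0.1,-0.96,0,0,0,0,0.4],[-0.1,-0.96,0,0,0,0,0.4],[-0.1,-0.96,0,0,0,0,0.4]]]' | tail -1
python3 -m pendant '[[[-0.1,-0.96,0,0,0,0,1],[-0.1,-0.96,0,0,0,0,1],[-0.1,-0.96,0,0,0,0,1],[-0.1,-0.96,0,0,0,0,1],[-0.1,-0.96,0,0,0,0,1],[-0.1,-0.96,0,0,0,0,1],[0,0,0,0,0,0,1],[0,0,0,0,0,0,1]]]' | tail -5
python3 - <<'E'
from h import *
c,T,st=shot(save="w11"); np.savez("w11.npz",**c,tcp_pos=st["tcp_pos"],eef_rot=st["eef_rot"])
old=dict(np.load("w5.npz")); To=cam(old,old)
for k,p in(("orange",(.62,-.0065)),("blue",(.6035,.087)),("red",(.588,.1805))):
    for cc,TT,l in((old,To,"before"),(c,T,"now")):
        q=can(cc,TT,k,p,.07)
        if q is None: print(k,l,None); continue
        # pin top: brass blob near lid centre; height where its ray passes over the lid centre
        H=hsv(cc).astype(int); m=((H[...,0]>=11)&(H[...,0]<=28)&(H[...,1]>60)&(H[...,1]<205)&(H[...,2]>70)).astype(np.uint8)
        best=[]
        for a,ce,b in blobs(m,8):
            o,d=ray(cc,TT,ce); n=o+d*(.075-o[2])/d[2]
            if np.hypot(*(n[:2]-q[0]))<.012: t=((q[0]-o[:2])@d[:2])/(d[:2]@d[:2]); best.append((a,np.round(1000*(o[2]+t*d[2]),1)))
        print(k,l,q,stripe(cc,TT,q[0],.07),"pin z mm",best[:2])
H=hsv(c); g=cv2.adaptiveThreshold(H[...,2],255,0,1,25,12)
for a,ce,b in blobs(mask(c,"orange",60,40),60): 
    p=onz(c,T,ce,.12)
    if np.hypot(*(p[:2]-[.42,.228]))<.06: print("mallet handle",a,ce,b,p.round(4))
for a,ce,b in blobs(mask(c,"yellow"),80):
    p=onz(c,T,ce,.03)
    if np.hypot(*(p[:2]-[.42,.228]))<.06: print("mallet head",a,ce,b,p.round(4))
E
```

```text
gripper_force: 0.0
tcp_pos: [0.6157, 0.1631, 0.3099]
eef_rot: [180.0, 0.0, -172.2]
contact_force: [-0.3, 0.5, -0.7]
gripper_width: 0.0874
gripper_force: 0.0
orange before (array([ 0.6174, -0.004 ]), 9.6, 0.0465, 43) ('line yaw', 10.8, 'offset of line mm', np.float64(-0.6), 45) pin z mm [(107, np.float64(85.7))]
orange now (array([ 0.6173, -0.0025]), 5.1, 0.0486, 39) ('line yaw', 19.4, 'offset of line mm', np.float64(-4.1), 42) pin z mm [(75, np.float64(78.8))]
blue before (array([0.6027, 0.0859]), 11.5, 0.0445, 45) ('line yaw', 14.9, 'offset of line mm', np.float64(-0.9), 50) pin z mm [(70, np.float64(78.3))]
blue now (array([0.6018, 0.0863]), 10.5, 0.0454, 41) ('line yaw', 13.6, 'offset of line mm', np.float64(-1.1), 46) pin z mm [(68, np.float64(78.7))]
red before (array([0.5898, 0.18  ]), 15.4, 0.0492, 55) ('line yaw', -34.8, 'offset of line mm', np.float64(10.4), 66) pin z mm [(78, np.float64(82.7))]
red now (array([0.5852, 0.1804]), 14.2, 0.045, 47) ('line yaw', 7.9, 'offset of line mm', np.float64(1.5), 50) pin z mm [(65, np.float64(74.6))]
mallet handle 487 [398.8, 8.7] [385, 0, 38, 22] [0.4393 0.2176 0.12  ]
mallet head 990 [385.1, 26.8] [363, 0, 53, 49] [0.4349 0.2232 0.03  ]
```

```bash
python3 - <<'E'
from h import *
a=dict(np.load("w6.npz")); b=dict(a); b["frame"]=cv2.imread("pics/w10.png"); b["tcp_pos"]=np.array([.5512,.4259,.3117]); b["eef_rot"]=np.array([180,0,-172.2])
for cc,l in((a,"before"),(b,"now")):
    T=cam(cc,cc)
    for k in("orange","blue","red"):
        q=can(cc,T,k,{"orange":(.617,-.003),"blue":(.602,.086),"red":(.588,.18)}[k],.07)
        if q is None: print(k,l,None); continue
        H=hsv(cc).astype(int); m=((H[...,0]>=11)&(H[...,0]<=28)&(H[...,1]>60)&(H[...,1]<215)&(H[...,2]>60)).astype(np.uint8)
        for A,ce,bb in blobs(m,8):
            o,d=ray(cc,T,ce); n=o+d*(.078-o[2])/d[2]
            if np.hypot(*(n[:2]-q[0]))<.016:
                t=((q[0]-o[:2])@d[:2])/(d[:2]@d[:2]); print(k,l,q,A,bb,"pin z mm",np.round(1000*(o[2]+t*d[2]),1))
E
```

```text
orange before None
blue before (array([0.6008, 0.0903]), -5.0, 0.0537, 51) 129 [21, 141, 19, 11] pin z mm 82.1
red before (array([0.5863, 0.1857]), -6.0, 0.0504, 47) 118 [106, 150, 16, 10] pin z mm 82.9
orange now (array([0.6162, 0.0219]), 16.0, 0.0307, 60) 11 [3, 176, 4, 11] pin z mm 66.9
blue now (array([0.602 , 0.0902]), -8.1, 0.0536, 54) 67 [44, 170, 10, 9] pin z mm 77.1
red now (array([0.584 , 0.1835]), -2.1, 0.0513, 42) 68 [118, 167, 10, 9] pin z mm 77.6
```

```bash
python3 -c "
from plant import r
print(r.close_job())"
```

```text
the job is handed in; nothing more can be done
None
```

The job is handed in and I have no verdict back: orange, blue and red (green was absent) are on their pads with labels to the scanner and pins in, red was set back after a knock, the mallet is on its rest, and the stop was pressed and then reset by a grip turn of about 82°; mallet placement was not checked closely at the end.

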